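# Hook out the slide tray and put the tins and the ring clamp away

## Task

The flat slide tray has only a finger hole in its front: take the pull hook from its stand, hook the tray all the way out with it and hang the hook back on its stand. Then put every small round tin lying on the bench to the left of the tray unit flat and lid up in the tray's wide bay and the wooden ring clamp, if there is one, lengthways and flat in its narrow bay, and push the tray gently fully home. Leave the brass cube and the wire spool alone.

Things in the scene. Friction and masses are not known exactly. Their poses are not given: they have to be found in the camera images.
- unit: grey sheet-steel housing of the slide tray, fixed, 186 deep x 306 wide x 61 mm high. Origin on the bench under the middle of its front edge; x points into the unit (away from the robot at yaw 0), y to its left, z up. The roof (6 mm) covers all that is not pulled out.
- tray (a joint): how far the wooden tray is pulled out of the unit toward the unit's -x, m: 0 fully home (front panel flush with the housing), 0.15 at the stop. May start up to 0.006 out. Friction about 1.5 N, no spring, stays where it is left.
- tray_hole (a point): middle of the finger hole on the outer face of the tray's front panel; unit's axes; moves with the tray. Hole 44 wide x 24 mm high, 20 to 44 mm above the bench; panel 5 mm thick, 291 mm wide, 4 to 53 mm above the bench, solid beside the hole. Clear behind the hole down to the tray floor, 8 mm above the bench: the hook's tip goes in high, then is lowered to catch behind the sill.
- wide_bay (a point): on the floor of the tray's wide bay (left, +y), midway across, 72 mm behind the panel's outer face; unit's axes; moves with the tray. Bay 204 mm wide, x from -67 to +100 mm, clear of the roof up to +78 mm with the tray fully out. Room for three tins side by side across y. Outer walls 20 mm high; divider to the narrow bay 14 mm high, 3 mm thick.
- narrow_bay (a point): the same for the narrow bay (right, -y), 76 mm wide, equally long.
- pull_hook: pull hook, 147 mm tall, 0.09 kg, used upright. Origin under the middle of its square wooden handle (24 x 24 mm, 60 mm tall, up along z). A 6 mm steel rod goes 75 mm down from the origin, 20 mm forward along the hook's x, then 9 mm down (centre lines): the foot is 15 mm high over all and reaches 23 mm ahead of the rod's middle. Hangs with its x about along the stand's x.
- hook_tip (a point): middle of the rounded end of the hook's tip: 20 mm along x and 84 mm below the hook's origin.
- hook_stand: fixed dark steel stand; origin on the bench below the resting place; x from the fork's mouth to its post. Base 100 x 70 x 8 mm (x -25 to 75), post at x 50 to 60 mm; fork of two prongs 16 mm wide, 6 thick, 14 apart, along x from -16 mm to the post, tops 105 mm above the bench. Open to -x: the rod goes in there between the prongs and the handle's underside rests on them.
- stand_rest (a point): where the hook's origin is when it hangs properly: between the prongs, on their upper side. Axes as the stand's.
- tin_a: round aluminium tin with pressed lid, 60 mm diameter, 22 mm high, origin in the middle of its underside, z up through the lid. Absent in some starts.
- tin_b: a second such tin. Absent in some starts.
- tin_c: a third such tin. Absent in some starts.
- ring_clamp: wooden ring clamp, 28 x 116 x 20 mm (x, y, z), origin in the middle of its underside, long along its y. Absent in some starts.
- dapping_cube: brass dapping cube, 42 mm, origin under its middle; bystander, loose.
- solder_spool: black wire spool, 46 mm diameter, 24 mm high, standing on its flange, origin under its middle; bystander, loose.
Mind the look-alikes: they are no part of the job. What is shaped like the tin_b but green or pink is not meant. Leave any turquoise look-alike of the tin_c alone.

How it is judged:
On the way, in this order (a step that is already met when the one before it is completed fails the run):
1. the tray is pulled out with the hook: out by more than 135 mm while the hook's tip is behind its front panel, in the finger hole (value of joint tray above 0.135 m and x of hook_tip in the frame of tray_hole between 0.003 and 0.04 m and y of hook_tip in the frame of tray_hole between -0.024 and 0.024 m and z of hook_tip in the frame of tray_hole between -0.03 and 0.02 m), for 0.1 s.
2. the hook hangs on its stand again, released, with the tray still out (distance between pull_hook and stand_rest below 0.015 m and angle between pull_hook's own z axis and vertical below 0.15 rad and contact force between the fingers and pull_hook below 0.1 N and value of joint tray above 0.12 m), for 0.2 s.
3. with the tray out, all tins lie flat and lid up in the wide bay and the ring clamp lies flat in the narrow bay (x of tin_a in the frame of wide_bay between -0.045 and 0.078 m and y of tin_a in the frame of wide_bay between -0.08 and 0.08 m and z of each of tin_a, tin_b, tin_c in the frame of wide_bay below 0.007 m and angle between each of tin_a, tin_b, tin_c, ring_clamp's own z axis and vertical below 0.12 rad and x of tin_b in the frame of wide_bay between -0.045 and 0.078 m and y of tin_b in the frame of wide_bay between -0.08 and 0.08 m and x of tin_c in the frame of wide_bay between -0.045 and 0.078 m and y of tin_c in the frame of wide_bay between -0.08 and 0.08 m and x of ring_clamp in the frame of narrow_bay between -0.02 and 0.053 m and y of ring_clamp in the frame of narrow_bay between -0.032 and 0.032 m and z of ring_clamp in the frame of narrow_bay below 0.007 m and value of joint tray above 0.1 m), for 0.2 s.
At the end, for the whole second after the job is handed in: The tray is home within 5 mm; every tin present lies lid up and flat (within 0.12 rad, underside within 7 mm of the floor) in the wide bay, the ring clamp if present likewise in the narrow bay; the hook hangs upright on its stand within 15 mm of its resting place, released; all at rest (x of tin_a in the frame of wide_bay between -0.045 and 0.078 m and y of tin_a in the frame of wide_bay between -0.08 and 0.08 m and z of each of tin_a, tin_b, tin_c in the frame of wide_bay below 0.007 m and angle between each of tin_a, tin_b, tin_c, ring_clamp's own z axis and vertical below 0.12 rad and x of tin_b in the frame of wide_bay between -0.045 and 0.078 m and y of tin_b in the frame of wide_bay between -0.08 and 0.08 m and x of tin_c in the frame of wide_bay between -0.045 and 0.078 m and y of tin_c in the frame of wide_bay between -0.08 and 0.08 m and x of ring_clamp in the frame of narrow_bay between -0.02 and 0.053 m and y of ring_clamp in the frame of narrow_bay between -0.032 and 0.032 m and z of ring_clamp in the frame of narrow_bay below 0.007 m and distance between pull_hook and stand_rest below 0.015 m and angle between pull_hook's own z axis and vertical below 0.15 rad and contact force between the fingers and pull_hook below 0.1 N and value of joint tray below 0.005 m and linear speed of each of tin_a, tin_b, tin_c, ring_clamp, pull_hook below 0.02 m/s); the robot touches nothing.
It fails at once if the brass cube or the wire spool is moved by more than 25 mm (distance of any of dapping_cube, solder_spool from where it was at the start of the episode above 0.025 m).
It fails at once if the tray is slammed shut (faster than 0.3 m/s) (velocity of joint tray below -0.3 m/s).
Of tin_a, tin_b, tin_c, ring_clamp only 3 to 4 are there at a start; the rules pass over those that are not, and their reading is None.
At some moment in a run one of tin_a, tin_b, tin_c, ring_clamp may be knocked a few centimetres aside while the robot is not near it.
It also fails if it takes over 210 s, if anything falls off the work surface, if the arm or the gripper's body presses on something with over 40 N, if the wrist force passes 120 N, or if a joint passes its speed limit or range.

## Robot

A 6-joint arm with a two-finger parallel gripper is mounted at the origin on a cart in front of the work surface, level with it; the furniture and walls round the work are solid. World frame = base frame: x ahead of the robot, y to its left, z up, the work surface at z = 0. Lengths are in m, angles in rad, forces in N, time in s.
With the tool pointing down it reaches from about 0.35 to 0.975 m from the base axis. Payload 4.9 kg.
Tool frame: the origin (TCP) lies midway between the tips of the shut fingers; the grasp point (between the pads) lies 19 mm behind it; z points along the fingers, y is the line along which they close (so a half turn about z gives the same grasp; the last joint's range is limited). The gripper opens to 85 mm and grips with 20 to 120 N. Pads are 22 mm wide; open, the fingers measure 114 mm over their backs; the gripper's body (76 mm by 85 mm) begins 54 mm behind the grasp point. The pads swing forward as they close: fully open they stand 13 mm farther back than shut.
Start: joints at [1.053, 0.053, 1.613, -0, 1.476, -0.119], TCP at [0.243, 0.576, 0.204] pointing down, gripper open.
Joint ranges: [-3.01, 3.01], [-1.01, 2.22], [0.06, 2.58], [-1.02, 4.17], [0.09, 2.62], [-3.14, 3.14]. Speed limits (rad/s): [2.57, 2.57, 3.14, 3.14, 3.14, 3.14].

## Interface

Orientations are given as a unit quaternion [w, x, y, z].
In Python, from station import observe, cams, r gives the robot as it stands.
- The arm moves only by the tool arm_command, never from a script. Its argument "increments" is one flat list of numbers, 7 for each row, row after row: the shift along the tool's x, y, z each as a share of 0.2 m, from -1 to 1, then the turn, a rotation vector about the tool's x, y, z each as a share of 30 degrees, from -1 to 1, then the closure, from 0 (fully open) to 1 (shut). In form: [tx, ty, tz, rx, ry, rz, grip, tx, ty, tz, rx, ry, rz, grip, ...]. A call has 1 to 10 rows; each row shifts and turns the commanded pose from where the row before left it, along the tool's axes as they then stand; what a row does not reach is not made up. A row lasts 1/10 s, in which the tool goes at most 50 mm and 8.59 degrees, less where a joint would pass 70% of its speed; a pose out of reach is approached as far as the arm can. A call with a number of a shift or a turn outside -1 to 1 is refused whole. A call with a gripper value outside its range is refused whole. The fingers move at their own pace and stop on an object; "squeeze" is the grip in N (left out, the last holds). Time passes only in rows, so rows that do not move let the fingers close. It gives the time, the measured TCP pose, the force, the opening and the grip force at its end, in the units of the state.
- observe(): the state, without advancing time (a new reading comes with each control period).
- cams.camera(name): name is "side" or "top"; returns the picture (420x560x3 uint8, blue, green, red); there is no depth.
- cams.camera_model(name): a dict with "mtx" (3x3 intrinsics, pixels), "R" (3x3) and "t" (3): a world point X has camera coordinates R X + t. Camera axes: x right, y down, z forward; pixel columns grow to the right and rows downward; lengths in m; the calibration is good to about 2 mm. A picture is of the moment at which its call begins. camera_model takes no time and is no camera call.
- r.hand_in(): hands the job in; it is judged then, once.
The state is a dict: "clock": time; "joint_positions": joint angles; "joint_vel": joint speeds; "joint_torque": joint torques, N m; "position": TCP position; "tcp_rot": TCP orientation; "force": force on the tool from outside, world axes, zero at the start; "ft_torque": the same for the moment, N m; "width": opening from 0.0 (shut) to 1.0 (fully open); "gripper_force": force on a finger pad.
Only numpy, scipy, OpenCV 4.12 (cv2) and the standard library are available. Lean on these libraries where they do the work, as an engineer would, in place of code of your own. Each camera call takes 0.05 s, during which the arm holds its last target. There are 200 camera calls.

## Working session

There is one attempt and no reset: what is moved stays moved. The work goes in short steps, Python scripts to look and compute and a tool call to move; the robot and the scene stay as the last step left them, time stands still between calls to the robot, and variables do not carry over. Pictures are saved under pics/ and viewed, at most 14 in all, crops included, and the job is handed in when it is done.

Besides the shell and the picture viewer there is one more tool, called as name(argument=value, ...), one argument or row to a line, values as JSON. arm_command: Moves the arm, as the interface text tells. Shift numbers are shares of 0.2 m and turn numbers shares of 30 degrees, none past 1 either way. Its arguments: {"type":"object","properties":{"increments":{"type":"array","items":{"type":"number","minimum":-1,"maximum":1}},"squeeze":{"type":"number"}},"required":["increments"]}

```bash
ls; mkdir -p pics; python3 - <<'E'
from station import observe,cams,r
import cv2,numpy as np
for n in("top","side"):
    im=cams.camera(n); cv2.imwrite(f"pics/{n}0.png",im)
    m=cams.camera_model(n); print(n,np.round(m["mtx"],1).tolist(),np.round(m["R"],3).tolist(),np.round(m["t"],3).tolist(), np.round(-np.array(m["R"]).T@np.array(m["t"]),3))
o=observe();print({k:np.round(v,3).tolist() for k,v in o.items()})
E
```

```text
pics
top [[425.8, 0.0, 276.8], [0.0, 425.8, 209.4], [0.0, 0.0, 1.0]] [[0.029, -1.0, -0.013], [-0.996, -0.027, -0.089], [0.088, 0.016, -0.996]] [-0.026, 0.545, 1.052] [ 0.45  -0.028  1.096]
side [[410.5, 0.0, 279.7], [0.0, 410.5, 207.5], [0.0, 0.0, 1.0]] [[0.998, -0.059, -0.0], [-0.03, -0.504, -0.863], [0.051, 0.862, -0.505]] [-0.514, 0.065, 1.244] [ 0.452 -1.07   0.684]
{'clock': 0.1, 'joint_positions': [1.053, 0.053, 1.614, 0.0, 1.476, -0.119], 'joint_vel': [0.001, -0.003, -0.002, 0.002, 0.0, 0.001], 'joint_torque': [-0.0, -39.49, -37.136, -0.0, 0.004, 0.0], 'position': [0.242, 0.575, 0.203], 'tcp_rot': [-0.0, 0.198, 0.98, -0.001], 'force': [0.46, 0.116, -0.027], 'ft_torque': [0.004, 0.001, 0.013], 'gripper_force': 0.0, 'width': 1.0}
```

View pics/top0.png

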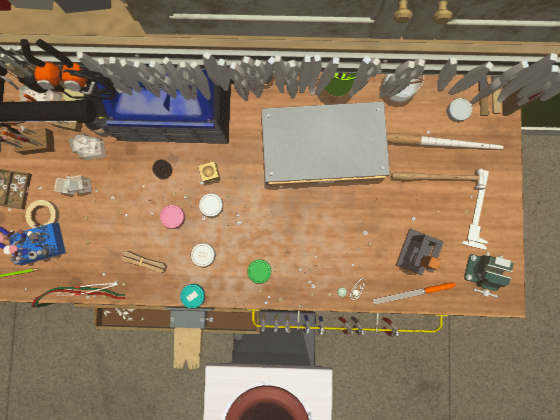

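View pics/side0.png

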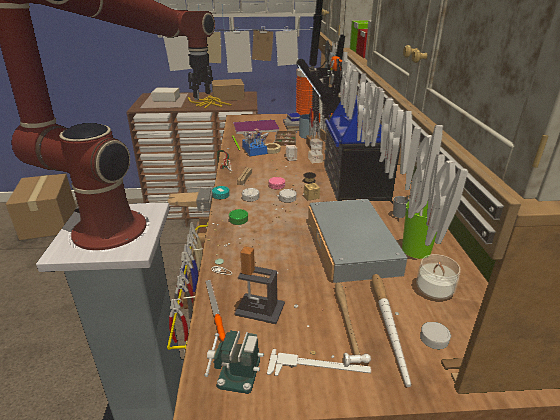

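The top view shows two white tins at (210,205) and (203,255), the ring clamp at (143,262), and decoys in pink (172,217), green (259,271) and turquoise (192,296). It also shows the unit at (325,145), the hook stand at (420,252), the cube at (208,172) and the spool at (162,169). The side view shows the stand with the hook at (255,285).

```bash
python3 - <<'E'
import cv2,numpy as np
t=cv2.imread("pics/top0.png");s=cv2.imread("pics/side0.png")
f=lambda im,x,y,w,h,k:cv2.resize(im[y:y+h,x:x+w],None,fx=k,fy=k,interpolation=cv2.INTER_CUBIC)
a=np.hstack([f(t,385,220,70,60,5),f(s,215,235,80,60,5)])   # 750x300
b=np.hstack([f(t,255,95,140,100,2.5),f(s,300,190,160,100,2.5)])[:250,:750]
cv2.imwrite("pics/c1.png",np.vstack([a,b]))
E
```

```text
(no output)
```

View pics/c1.png

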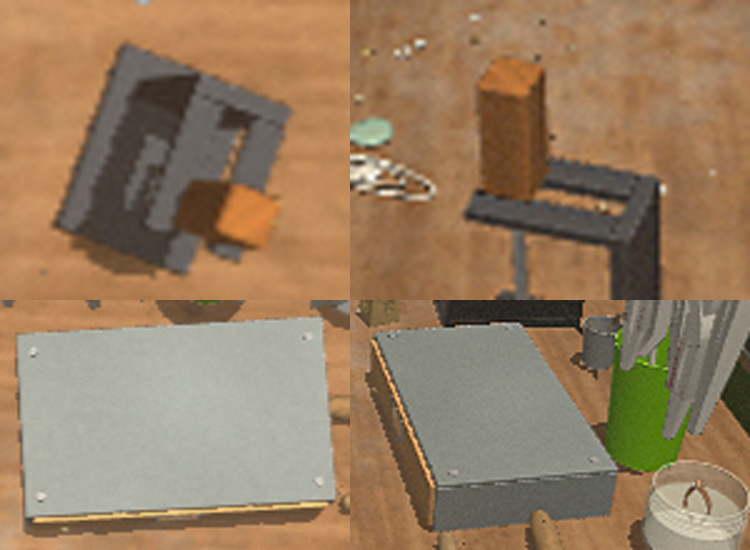

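The crops show the hook handle top at (434,263) in the top view and (248,250) in the side view. The stand's fork opens toward the robot at a slight yaw. The unit roof is a clean grey quad. Next I measure everything.

```bash
cat > h.py <<'E'
from station import observe,cams,r
import cv2,numpy as np
from scipy.spatial.transform import Rotation as Rn
M={n:{k:np.array(v) for k,v in cams.camera_model(n).items()} for n in("top","side")}
def ray(n,p):
    m=M[n];d=m["R"].T@np.linalg.inv(m["mtx"])@[p[0],p[1],1];return -m["R"].T@m["t"],d/np.linalg.norm(d)
def onz(n,p,z):
    c,d=ray(n,p);return c+d*(z-c[2])/d[2]
def tri(pt,ps):
    c,d=ray("top",pt);e,f=ray("side",ps)
    s=np.linalg.lstsq(np.c_[d,-f],e-c,rcond=None)[0];a,b=c+s[0]*d,e+s[1]*f;return (a+b)/2,np.linalg.norm(a-b)
def proj(n,X):
    q=M[n]["mtx"]@(M[n]["R"]@X+M[n]["t"]);return q[:2]/q[2]
def pose():
    o=observe();q=o["tcp_rot"];return np.array(o["position"]),Rn.from_quat([q[1],q[2],q[3],q[0]])
def step(target,yawy):
    """total increments (shares) to a down-pointing pose whose closing line (tool y) has world angle yawy"""
    p,R=pose();z=np.array([0,0,-1.]);best=None
    for a in(yawy,yawy+np.pi):
        y=np.array([np.cos(a),np.sin(a),0]);x=np.cross(y,z)
        rv=(R.inv()*Rn.from_matrix(np.c_[x,y,z])).as_rotvec()
        if best is None or np.linalg.norm(rv)<np.linalg.norm(best):best=rv
    print("shift",np.round(R.inv().apply(np.array(target)-p)/.2,3),"turn",np.round(np.degrees(best)/30,3))
def blobs(im,mask,amin):
    return [c for c in cv2.findContours(mask,cv2.RETR_EXTERNAL,cv2.CHAIN_APPROX_NONE)[0] if cv2.contourArea(c)>amin]
E
python3 - <<'E'
from h import *
t=cv2.imread("pics/top0.png");hsv=cv2.cvtColor(t,cv2.COLOR_BGR2HSV)
sub=np.zeros(t.shape[:2],np.uint8);sub[95:190,255:395]=1
m=((hsv[...,1]<45)&(hsv[...,2]>90)).astype(np.uint8)*sub
c=max(blobs(t,m,500),key=cv2.contourArea);c=cv2.approxPolyDP(cv2.convexHull(c),5,True)[:,0].astype(float)
P=np.array([onz("top",p,.061) for p in c]);print("roof px",c.tolist(),"\n",P.round(4))
if len(c)==4: print("sides",[round(np.linalg.norm(P[i]-P[i-1]),4) for i in range(4)],"ctr",P.mean(0).round(4))
# tins
m=((hsv[...,1]<60)&(hsv[...,2]>150)).astype(np.uint8);m[:, :180]=0;m[:,240:]=0;m[:185]=0;m[275:]=0
for c in blobs(t,m,150):
    (x,y),(w,h),_=cv2.fitEllipse(c);print("tin",round(x,1),round(y,1),w,h,onz("top",(x,y),.022).round(4))
# stand
for p in [(410,228),(396,265.6),(422.4,274)]: print("base",onz("top",p,.008).round(4))
print("handle",tri((434.4,263.2),(247.6,250)),onz("top",(434.4,263.2),.165).round(4))
# handle mask orange top face
s=t[250:280,410:450];print("clamp guess",onz("top",(143,262),.02).round(4),"cube",onz("top",(208,172),.042).round(4),"spool",onz("top",(162,169),.024).round(4))
E
```

```text
roof px [[383.0, 102.0], [388.0, 174.0], [265.0, 181.0], [262.0, 109.0]] 
 [[ 0.8177 -0.2681  0.061 ]
 [ 0.6367 -0.2815  0.061 ]
 [ 0.6114  0.0194  0.061 ]
 [ 0.7926  0.0326  0.061 ]]
sides [np.float64(0.3017), np.float64(0.1815), np.float64(0.302), np.float64(0.1816)] ctr [ 0.7146 -0.1244  0.061 ]
tin 202.3 254.5 22.49091339111328 23.11724281311035 [0.4268 0.1731 0.022 ]
tin 210.0 205.2 21.624454498291016 25.553115844726562 [0.5517 0.1591 0.022 ]
base [ 0.5087 -0.351   0.008 ]
base [ 0.4126 -0.3159  0.008 ]
base [ 0.3936 -0.3822  0.008 ]
handle (array([ 0.42570579, -0.35731899,  0.16395057]), np.float64(0.0002096951541595755)) [ 0.4256 -0.357   0.165 ]
clamp guess [0.4036 0.3225 0.02  ] cube [0.6334 0.1642 0.042 ] spool [0.6412 0.2857 0.024 ]
```

```bash
python3 - <<'E'
from h import *
p,R=pose();print(R.as_matrix().round(3).tolist())
a=np.radians(71)
step([.46,.2,.23],a);step([.4257,-.357,.23],a)
E
```

```text
[[-0.922, 0.388, -0.001], [0.388, 0.922, -0.002], [0.0, -0.002, -1.0]]
shift [-1.732 -1.308 -0.132] turn [-0.004 -0.001 -0.128]
shift [-2.655 -3.941 -0.127] turn [-0.004 -0.001 -0.128]
```

arm_command(
  increments=[-0.173, -0.131, -0.013, 0, 0, -0.064, 0, -0.173, -0.131, -0.013, 0, 0, -0.064, 0, -0.173, -0.131, -0.013, 0, 0, 0, 0, -0.173, -0.131, -0.013, 0, 0, 0, 0, -0.173, -0.131, -0.013, 0, 0, 0, 0, -0.173, -0.131, -0.013, 0, 0, 0, 0, -0.173, -0.131, -0.013, 0, 0, 0, 0, -0.173, -0.131, -0.013, 0, 0, 0, 0, -0.173, -0.131, -0.013, 0, 0, 0, 0, -0.173, -0.131, -0.013, 0, 0, 0, 0],
  squeeze=40,
)

```text
clock: 1.1
position: [0.4812, 0.2115, 0.23]
tcp_rot: [-0.0, 0.165, 0.986, -0.0]
force: [0.3, 0.4, -1.0]
width: 1.005
gripper_force: 0.0
```

```bash
python3 - <<'E'
from h import *
print(pose()[0]);step([.4257,-.357,.23],np.radians(71))
E
```

```text
[0.48120032 0.21150429 0.22996453]
shift [-0.664 -2.778  0.   ] turn [-0.    -0.001 -0.   ]
```

arm_command(
  increments=[-0.055, -0.235, 0, 0, 0, 0, 0, -0.055, -0.235, 0, 0, 0, 0, 0, -0.055, -0.235, 0, 0, 0, 0, 0, -0.055, -0.235, 0, 0, 0, 0, 0, -0.055, -0.235, 0, 0, 0, 0, 0, -0.055, -0.235, 0, 0, 0, 0, 0, -0.055, -0.235, 0, 0, 0, 0, 0, -0.055, -0.235, 0, 0, 0, 0, 0, -0.055, -0.235, 0, 0, 0, 0, 0, 0, 0, 0, 0, 0, 0, 0],
)

```text
clock: 2.1
position: [0.4352, -0.2235, 0.2297]
tcp_rot: [-0.001, 0.169, 0.986, -0.001]
force: [0.7, 0.6, 0.1]
width: 1.003
gripper_force: 0.0
```

```bash
python3 - <<'E'
from h import *
print(pose()[0]);step([.4257,-.357,.23],np.radians(71))
E
```

```text
[ 0.43518145 -0.22352487  0.22967669]
shift [-0.177 -0.645 -0.001] turn [-0.003 -0.002 -0.014]
```

arm_command(
  increments=[-0.059, -0.215, 0, 0, 0, -0.014, 0, -0.059, -0.215, 0, 0, 0, 0, 0, -0.059, -0.215, 0, 0, 0, 0, 0, 0, 0, 0, 0, 0, 0, 0, 0, 0, 0, 0, 0, 0, 0],
)

```text
clock: 2.6
position: [0.4284, -0.3524, 0.2295]
tcp_rot: [-0.001, 0.162, 0.987, 0.001]
force: [0.5, 0.5, -0.2]
width: 1.001
gripper_force: 0.0
```

```bash
python3 - <<'E'
from h import *
print(pose()[0]);step([.4257,-.357,.23],np.radians(71));step([.4257,-.357,.122],np.radians(71))
cv2.imwrite("pics/s2.png",np.vstack([cams.camera("side")[200:340,150:400].repeat(2,0).repeat(2,1)]))
E
```

```text
[ 0.42844402 -0.35244349  0.22945147]
shift [ 0.006 -0.026 -0.003] turn [ 0.003 -0.003  0.012]
shift [ 0.005 -0.027  0.537] turn [ 0.003 -0.003  0.012]
```

View pics/s2.png

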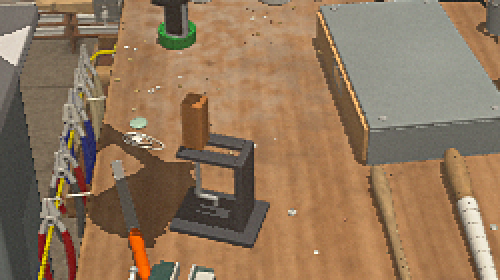

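```bash
python3 - <<'E'
from h import *
p=pose()[0]
f=lambda X:(proj("side",X)-[150,200])*2
print("tcp",f(p),"tcp+50",f(p+[0,0,.05]),"handle top",f(np.array([.4257,-.357,.165])),"handle bot",f(np.array([.4257,-.357,.105])))
E
```

```text
tcp [195.51172403  45.03574072] tcp+50 [193.53778213   2.85275343] handle top [195.05928941  99.02618213] handle bot [197.22456743 143.16686573]
```

The projected near finger matches the picture (its offset comes from the finger spread), so the alignment is good and I can descend and grasp.

arm_command(
  increments=[0.005, -0.014, 0.107, 0, 0, 0.012, 0, 0, -0.013, 0.107, 0, 0, 0, 0, 0, 0, 0.107, 0, 0, 0, 0, 0, 0, 0.107, 0, 0, 0, 0, 0, 0, 0.107, 0, 0, 0, 0, 0, 0, 0, 0, 0, 0, 0, 0, 0, 0, 0, 0, 0, 0],
)

```text
clock: 3.35
position: [0.4263, -0.3561, 0.1235]
tcp_rot: [-0.0, 0.164, 0.986, 0.0]
force: [-0.1, -0.3, 1.1]
width: 1.001
gripper_force: 0.0
```

arm_command(
  increments=[0, 0, 0, 0, 0, 0, 0.5, 0, 0, 0, 0, 0, 0, 1, 0, 0, 0, 0, 0, 0, 1, 0, 0, 0, 0, 0, 0, 1, 0, 0, 0, 0, 0, 0, 1, 0, 0, 0, 0, 0, 0, 1, 0, 0, 0, 0, 0, 0, 1, 0, 0, 0, 0, 0, 0, 1],
)

```text
clock: 4.15
position: [0.4264, -0.3576, 0.1241]
tcp_rot: [0.001, 0.165, 0.986, -0.0]
force: [-0.2, 0.6, 4.5]
width: 0.267
gripper_force: 40.9
```

```bash
python3 - <<'E'
from h import *
print(pose()[0],observe()["width"]);step([.4257,-.357,.122],np.radians(71))
a=cams.camera("side")[200:340,180:330];b=cams.camera("top")[210:290,390:480]
a=cv2.resize(a,None,fx=3,fy=3);b=cv2.resize(b,(472,420));cv2.imwrite("pics/g3.png",np.hstack([a,b[:, :340]]))
E
```

```text
[ 0.42639766 -0.3576181   0.12408855] 0.26713529550223336
shift [0.004 0.002 0.01 ] turn [-0.001  0.002  0.002]
```

View pics/g3.png

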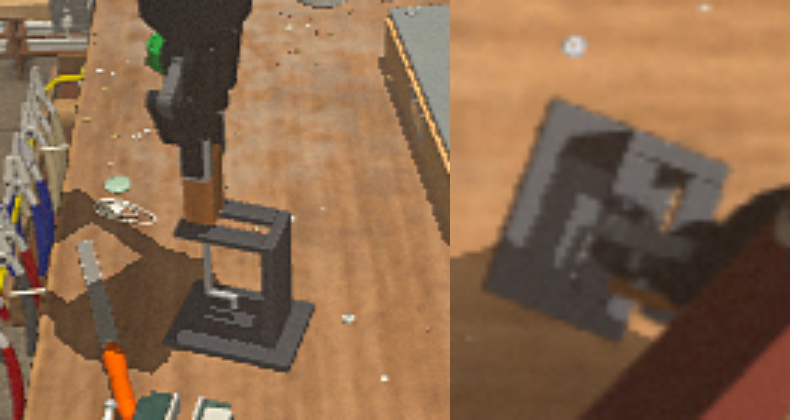

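The picture shows the hook held squarely with its foot pointing toward the post. Next I raise it slightly and back it out of the fork.

arm_command(
  increments=[0, 0, -0.03, 0, 0, 0, 1, 0, 0, -0.03, 0, 0, 0, 1, 0.05, 0, 0, 0, 0, 0, 1, 0.1, 0, 0, 0, 0, 0, 1, 0.1, 0, 0, 0, 0, 0, 1, 0.1, 0, 0, 0, 0, 0, 1, 0, 0, -0.1, 0, 0, 0, 1, 0, 0, -0.15, 0, 0, 0, 1, 0, 0, -0.1, 0, 0, 0, 1, 0, 0, 0, 0, 0, 0, 1],
)

```text
clock: 5.25
position: [0.3604, -0.3359, 0.2086]
tcp_rot: [0.002, 0.165, 0.986, -0.002]
force: [0.4, -0.0, -0.4]
width: 0.269
gripper_force: 40.3
```

```bash
cat >> h.py <<'E'
U=np.radians(4.5);UX=np.array([np.cos(U),np.sin(U),0]);UY=np.array([-UX[1],UX[0],0]);F=np.array([.6219,-.1317,0])
def un(x,y,z):return F+x*UX+y*UY+[0,0,z]
E
python3 - <<'E'
from h import *
print(pose()[0]);step(un(-.07,0,.2),U+np.pi/2)
E
```

```text
[ 0.36040192 -0.33589794  0.20864971]
shift [-0.583  1.251  0.042] turn [-0.009  0.008 -0.782]
```

arm_command(
  increments=[0, 0, 0.01, 0, 0, -0.196, 1, 0, 0, 0.01, 0, 0, -0.196, 1, 0, 0, 0.01, 0, 0, -0.196, 1, 0, 0, 0.01, 0, 0, -0.196, 1, 0, 0, 0, -0.009, 0.008, 0, 1],
)

```text
clock: 5.75
position: [0.3587, -0.3335, 0.1949]
tcp_rot: [-0.003, -0.04, 0.999, 0.004]
force: [0.2, 1.5, -1.3]
width: 0.271
gripper_force: 40.2
```

```bash
python3 - <<'E'
from h import *
print(pose()[0]);step(un(-.07,0,.2),U+np.pi/2)
E
```

```text
[ 0.3587242  -0.33349238  0.19487862]
shift [-1.042  0.902 -0.025] turn [ 0.015 -0.013  0.002]
```

arm_command(
  increments=[-0.13, 0.113, -0.003, 0, 0, 0, 1, -0.13, 0.113, -0.003, 0, 0, 0, 1, -0.13, 0.113, -0.003, 0, 0, 0, 1, -0.13, 0.113, -0.003, 0, 0, 0, 1, -0.13, 0.113, -0.003, 0, 0, 0, 1, -0.13, 0.113, -0.003, 0, 0, 0, 1, -0.13, 0.113, -0.003, 0, 0, 0, 1, -0.13, 0.113, -0.003, 0, 0, 0, 1, 0, 0, 0, 0, 0, 0, 1, 0, 0, 0, 0, 0, 0, 1],
)

```text
clock: 6.75
position: [0.5523, -0.1373, 0.2008]
tcp_rot: [-0.003, -0.04, 0.999, 0.002]
force: [0.6, -0.5, -1.9]
width: 0.27
gripper_force: 40.3
```

```bash
python3 - <<'E'
from h import *
print(pose()[0]);step(un(-.06,0,.1305),U+np.pi/2)
im=cams.camera("side");cv2.imwrite("pics/raw4.png",im)
cv2.imwrite("pics/g4.png",cv2.resize(im[170:300,240:400],None,fx=4,fy=4,interpolation=cv2.INTER_CUBIC))
for n,X in dict(tip=pose()[0]+.02*UX-[0,0,.103],hole=un(0,0,.032),topL=un(0,.1455,.053),topR=un(0,-.1455,.053),botR=un(0,-.1455,.004)).items(): print(n,((proj("side",X)-[240,170])*4).round())
E
```

```text
[ 0.55232654 -0.13725498  0.20082241]
shift [-0.051 -0.001  0.351] turn [ 0.01  -0.012  0.002]
tip [254. 197.]
hole [322. 272.]
topL [281. 142.]
topR [376. 377.]
botR [371. 438.]
```

View pics/g4.png

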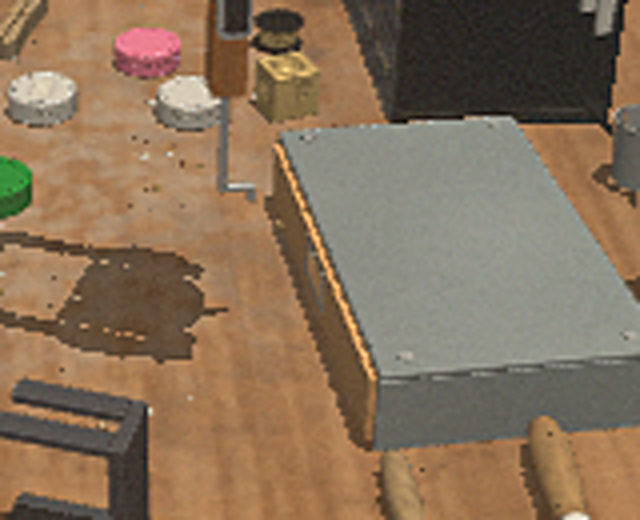

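The side view shows the tip at crop (253,193), on its predicted spot, and the hole at (316,275). The panel is about 3 mm out. I lower to hole height first.

arm_command(
  increments=[-0.01, 0, 0.08, 0, 0, 0, 1, -0.01, 0, 0.08, 0.005, -0.006, 0, 1, -0.01, 0, 0.08, 0.005, -0.006, 0, 1, -0.01, 0, 0.08, 0, 0, 0, 1, -0.01, 0, 0.031, 0, 0, 0, 1, 0, 0, 0, 0, 0, 0, 1, 0, 0, 0, 0, 0, 0, 1],
)

```text
clock: 7.5
position: [0.5629, -0.1372, 0.1322]
tcp_rot: [0.001, -0.04, 0.999, -0.0]
force: [-0.4, 1.1, -0.4]
width: 0.271
gripper_force: 40.2
```

```bash
python3 - <<'E'
from h import *
p=pose()[0];print(p);step(un(-.009,0,.1305),U+np.pi/2)
im=cams.camera("side");cv2.imwrite("pics/raw5.png",im)
cv2.imwrite("pics/g5.png",cv2.resize(im[190:270,270:370],None,fx=6,fy=6,interpolation=cv2.INTER_CUBIC))
print(((proj("side",p+.02*UX-[0,0,.103])-[270,190])*6).round(),((proj("side",un(-.003,0,.032))-[270,190])*6).round())
E
```

```text
[ 0.56286371 -0.13716031  0.13218652]
shift [-0.251  0.004  0.009] turn [-0.001  0.005  0.001]
[220. 300.] [297. 288.]
```

View pics/g5.png

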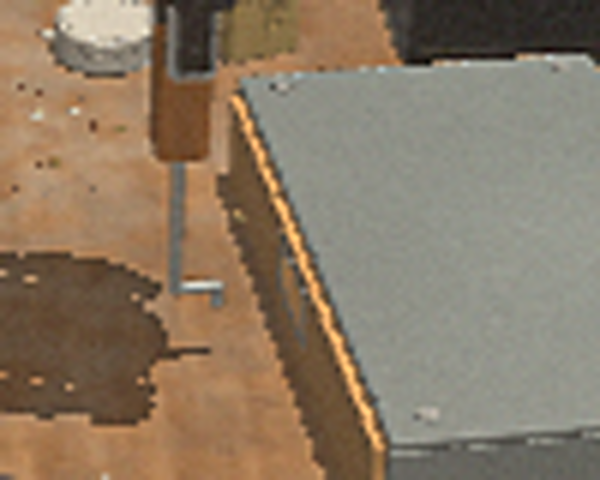

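The tip is at (219,303) and the hole middle at about (293,293), so they line up. I enter slowly.

arm_command(
  increments=[-0.05, 0.001, 0.005, 0, 0, 0, 1, -0.05, 0.001, 0.002, 0, 0, 0, 1, -0.05, 0.001, 0, 0, 0, 0, 1, -0.05, 0.001, 0, 0, 0, 0, 1, -0.05, 0, 0, 0, 0, 0, 1, 0, 0, 0, 0, 0, 0, 1, 0, 0, 0, 0, 0, 0, 1],
)

```text
clock: 8.25
position: [0.6125, -0.132, 0.1303]
tcp_rot: [0.001, -0.04, 0.999, -0.0]
force: [-0.3, -0.3, -0.2]
width: 0.268
gripper_force: 40.2
```

arm_command(
  increments=[0, 0, 0.02, 0, 0, 0, 1, 0, 0, 0.02, 0, 0, 0, 1, 0, 0, 0.012, 0, 0, 0, 1, 0, 0, 0, 0, 0, 0, 1],
)

```text
clock: 8.65
position: [0.6117, -0.1319, 0.1193]
tcp_rot: [0.0, -0.04, 0.999, 0.0]
force: [1.0, -0.2, -0.9]
width: 0.269
gripper_force: 40.2
```

```bash
python3 - <<'E'
from h import *
p=pose()[0];print(p,observe()["force"]);print((p-F)@UX,(p-F)@UY);step(un(-.165,0,p[2]),U+np.pi/2)
im=cams.camera("side");cv2.imwrite("pics/g6.png",cv2.resize(im[190:270,270:370],None,fx=6,fy=6,interpolation=cv2.INTER_CUBIC))
E
```

```text
[ 0.61174554 -0.13192925  0.11929309] [ 0.9739207  -0.20131155 -0.85553713]
-0.01014114496296571 0.0005681688154927309
shift [ 0.774 -0.002 -0.001] turn [0.    0.001 0.002]
```

View pics/g6.png

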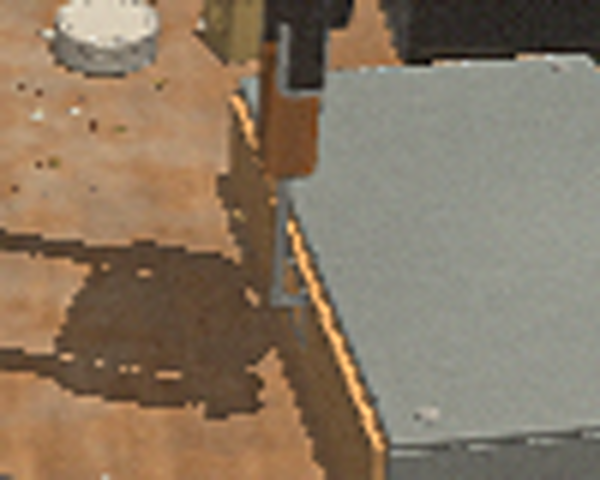

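The foot is in the hole and lowered behind the sill, so I pull.

arm_command(
  increments=[0.03, 0, 0, 0, 0, 0, 1, 0.07, 0, 0, 0, 0, 0, 1, 0.07, 0, 0, 0, 0, 0, 1, 0.07, 0, 0, 0, 0, 0, 1, 0.07, 0, 0, 0, 0, 0, 1, 0.07, 0, 0, 0, 0, 0, 1, 0.07, 0, 0, 0, 0, 0, 1, 0.07, 0, 0, 0, 0, 0, 1, 0.07, 0, 0, 0, 0, 0, 1, 0.07, 0, 0, 0, 0, 0, 1],
)

```text
clock: 9.7
position: [0.4812, -0.1428, 0.1207]
tcp_rot: [0.003, -0.04, 0.999, -0.001]
force: [2.2, 0.4, -1.6]
width: 0.271
gripper_force: 40.1
```

arm_command(
  increments=[0.04, 0, 0, 0, 0, 0, 1, 0.03, 0, 0, 0, 0, 0, 1, 0.02, 0, 0, 0, 0, 0, 1, 0, 0, 0, 0, 0, 0, 1, 0, 0, 0, 0, 0, 0, 1],
)

```text
clock: 10.2
position: [0.4629, -0.1441, 0.1199]
tcp_rot: [0.001, -0.04, 0.999, -0.0]
force: [0.9, -0.1, 0.8]
width: 0.265
gripper_force: 40.2
```

```bash
python3 - <<'E'
from h import *
p=pose()[0];print(p,observe()["force"]);print((p-F)@UX,(p-F)@UY)
im=cams.camera("side");t=cams.camera("top");cv2.imwrite("pics/raw7t.png",t)
cv2.imwrite("pics/g7.png",np.hstack([cv2.resize(im[180:280,240:400],None,fx=2.5,fy=2.5),cv2.resize(t[130:230,230:390],None,fx=2.5,fy=2.5)]))
E
```

```text
[ 0.46293589 -0.14405503  0.11992786] [ 0.86882658 -0.09723186  0.80729365]
-0.1594434404014384 0.00015523979191282082
```

View pics/g7.png

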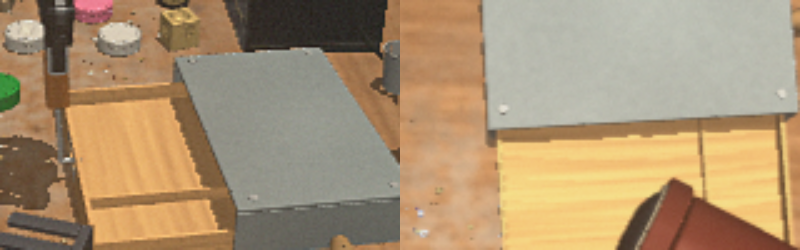

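The tray is out about 147 mm. I pull a touch more to the stop, then unhook by moving 3 mm inward, lifting and backing out.

arm_command(
  increments=[0.015, 0, 0, 0, 0, 0, 1, 0, 0, 0, 0, 0, 0, 1, 0, 0, 0, 0, 0, 0, 1],
)

```text
clock: 10.6
position: [0.4598, -0.1442, 0.1197]
tcp_rot: [0.001, -0.04, 0.999, -0.0]
force: [1.8, 0.4, -0.8]
width: 0.27
gripper_force: 40.1
```

arm_command(
  increments=[-0.02, 0, 0, 0, 0, 0, 1, 0, 0, -0.02, 0, 0, 0, 1, 0, 0, -0.02, 0, 0, 0, 1, 0, 0, -0.012, 0, 0, 0, 1, 0, 0, 0, 0, 0, 0, 1],
)

```text
clock: 11.1
position: [0.4642, -0.1441, 0.131]
tcp_rot: [0.002, -0.04, 0.999, -0.001]
force: [-0.2, 0.5, -0.7]
width: 0.27
gripper_force: 40.1
```

arm_command(
  increments=[0.04, 0, 0, 0, 0, 0, 1, 0.08, 0, 0, 0, 0, 0, 1, 0.08, 0, 0, 0, 0, 0, 1, 0.05, 0, 0, 0, 0, 0, 1, 0, 0, -0.15, 0, 0, 0, 1, 0, 0, -0.2, 0, 0, 0, 1, 0, 0, 0, 0, 0, 0, 1],
)

```text
clock: 11.8
position: [0.4164, -0.1496, 0.2066]
tcp_rot: [0.006, -0.04, 0.999, -0.003]
force: [0.4, -0.5, 0.1]
width: 0.27
gripper_force: 40.2
```

```bash
python3 - <<'E'
from h import *
print(pose()[0]);step([.3604,-.335,.2],U+np.pi/2);step([.3604,-.335,.2],np.radians(71))
E
```

```text
[ 0.41644593 -0.14958326  0.20660752]
shift [ 0.353 -0.902  0.035] turn [-0.013  0.022  0.002]
shift [ 0.353 -0.902  0.035] turn [-0.008  0.024  0.785]
```

arm_command(
  increments=[0.059, -0.15, 0, 0, 0, 0, 1, 0.059, -0.15, 0, 0, 0, 0, 1, 0.059, -0.15, 0, 0, 0, 0, 1, 0.059, -0.15, 0, 0, 0, 0, 1, 0.059, -0.15, 0, 0, 0, 0, 1, 0.059, -0.15, 0, 0, 0, 0.196, 1, 0, 0, 0, 0, 0, 0.196, 1, 0, 0, 0, 0, 0, 0.196, 1, 0, 0, 0, 0, 0, 0.197, 1, 0, 0, 0, 0, 0, 0, 1],
)

```text
clock: 12.8
position: [0.3572, -0.3327, 0.1992]
tcp_rot: [0.001, 0.165, 0.986, 0.0]
force: [0.1, -0.3, -0.6]
width: 0.265
gripper_force: 40.2
```

```bash
python3 - <<'E'
from h import *
print(pose()[0]);step([.3604,-.335,.136],np.radians(71))
E
```

```text
[ 0.35715936 -0.33272873  0.19924771]
shift [-0.019 -0.006  0.316] turn [0.002 0.002 0.   ]
```

arm_command(
  increments=[-0.01, -0.003, 0.08, 0, 0, 0, 1, -0.009, -0.003, 0.08, 0, 0, 0, 1, 0, 0, 0.08, 0, 0, 0, 1, 0, 0, 0.076, 0, 0, 0, 1, 0, 0, 0, 0, 0, 0, 1, 0, 0, 0, 0, 0, 0, 1],
)

```text
clock: 13.4
position: [0.3608, -0.3351, 0.1363]
tcp_rot: [0.001, 0.165, 0.986, 0.0]
force: [-0.3, -0.7, -0.5]
width: 0.269
gripper_force: 40.2
```

```bash
python3 - <<'E'
from h import *
print(pose()[0]);step([.4264,-.3576,.136],np.radians(71))
E
```

```text
[ 0.36078993 -0.33507357  0.13629526]
shift [-0.347  0.     0.002] turn [0.002 0.002 0.001]
```

arm_command(
  increments=[-0.07, 0, 0, 0, 0, 0, 1, -0.07, 0, 0, 0, 0, 0, 1, -0.07, 0, 0, 0, 0, 0, 1, -0.07, 0, 0, 0, 0, 0, 1, -0.067, 0, 0, 0, 0, 0, 1, 0, 0, 0, 0, 0, 0, 1, 0, 0, 0.025, 0, 0, 0, 1, 0, 0, 0.025, 0, 0, 0, 1, 0, 0, 0, 0, 0, 0, 1],
)

```text
clock: 14.3
position: [0.4256, -0.3572, 0.1258]
tcp_rot: [0.0, 0.165, 0.986, 0.001]
force: [-1.0, 0.3, -1.2]
width: 0.267
gripper_force: 40.2
```

```bash
python3 - <<'E'
from h import *
print(pose()[0]);step([.4264,-.3576,.124],np.radians(71))
E
```

```text
[ 0.42560216 -0.35719644  0.12580043]
shift [-0.004 -0.001  0.009] turn [0.003 0.    0.   ]
```

arm_command(
  increments=[-0.004, 0, 0.009, 0, 0, 0, 1, 0, 0, 0, 0, 0, 0, 1, 0, 0, 0, 0, 0, 0, 0.5, 0, 0, 0, 0, 0, 0, 0, 0, 0, 0, 0, 0, 0, 0, 0, 0, 0, 0, 0, 0, 0, 0, 0, 0, 0, 0, 0, 0, 0, 0, -0.1, 0, 0, 0, 0, 0, 0, -0.2, 0, 0, 0, 0, 0, 0, -0.25, 0, 0, 0, 0],
)

```text
clock: 15.3
position: [0.426, -0.3569, 0.2337]
tcp_rot: [-0.001, 0.165, 0.986, 0.002]
force: [1.2, 0.4, 0.5]
width: 1.001
gripper_force: 0.0
```

```bash
python3 - <<'E'
from h import *
p=pose()[0];print(p);step([.46,.1,.25],np.radians(71))
E
```

```text
[ 0.42599504 -0.35687483  0.23369813]
shift [ 0.582  2.216 -0.073] turn [ 0.006 -0.005  0.001]
```

```bash
cat > look.py <<'E'
from h import *
def scan(t):
    hsv=cv2.cvtColor(t,cv2.COLOR_BGR2HSV)
    m=((hsv[...,1]<60)&(hsv[...,2]>140)).astype(np.uint8);m[:,:100]=0;m[:,245:]=0;m[:185]=0;m[285:]=0
    for c in blobs(t,m,150):
        (x,y),_,_=cv2.fitEllipse(c);print("tin",round(x,1),round(y,1),onz("top",(x,y),.022).round(4))
E
python3 - <<'E'
from look import *
t=cams.camera("top");cv2.imwrite("pics/t8.png",t);scan(t)
s=cams.camera("side")
a=cv2.resize(t[195:310,100:290],None,fx=4,fy=4,interpolation=cv2.INTER_CUBIC)[:420,:480]
b=cv2.resize(s[220:310,215:295],(310,420));cv2.imwrite("pics/g8.png",np.hstack([a,b]))
E
```

```text
tin 202.4 254.5 [0.4267 0.173  0.022 ]
tin 210.0 205.2 [0.5517 0.159  0.022 ]
```

View pics/g8.png

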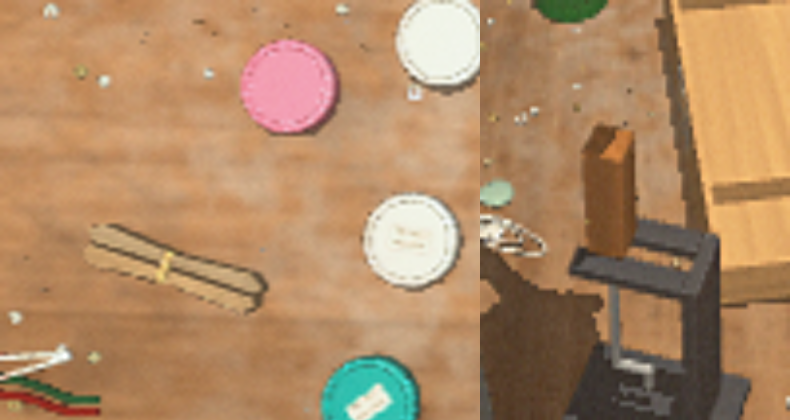

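The hook hangs upright on the stand. The clamp centre is at crop (175,268). I compute targets for the clamp and the first tin.

```bash
python3 - <<'E'
from look import *
c=np.array([(100,225),(85,260),(250,312),(265,275)])/4+[100,195]
P=np.array([onz("top",p,.02) for p in c]);print("clamp",P.mean(0).round(4),"len",np.linalg.norm(P[2]-P[1]),np.linalg.norm(P[3]-P[0]),"w",np.linalg.norm(P[0]-P[1]),np.linalg.norm(P[3]-P[2]))
for d in(P[0]-P[3],P[1]-P[2]):print(np.degrees(np.arctan2(d[1],d[0])))
print("pink",onz("top",(172,216.5),.022))
step([.5517,.159,.2],np.radians(71));print(un(-.078+.01,.0395+.048,0),un(-.078+.01,.0395-.048,0))
E
```

```text
clamp [0.4037 0.3207 0.02  ] len 0.11011895592861191 0.10990846786589234 w 0.023674768932761315 0.024746970578010577
75.08382570950708
74.51465166820184
pink [0.52032649 0.25442897 0.022     ]
shift [0.274 2.659 0.201] turn [-0.013  0.029  0.001]
[ 0.54724445 -0.04980495  0.        ] [ 0.55477652 -0.14550902  0.        ]
```

arm_command(
  increments=[0.024, 0.24, 0, 0, 0, 0, 0, 0.024, 0.24, 0, 0, 0, 0, 0, 0.024, 0.24, 0, 0, 0, 0, 0, 0.024, 0.24, 0, 0, 0, 0, 0, 0.024, 0.24, 0, 0, 0, 0, 0, 0.024, 0.24, 0, 0, 0, 0, 0, 0.024, 0.24, 0, 0, 0, 0, 0, 0.024, 0.24, 0, 0, 0, 0, 0, 0.024, 0.24, 0, 0, 0, 0, 0, 0.024, 0.24, 0, 0, 0, 0, 0],
)

```text
clock: 16.4
position: [0.5381, 0.1135, 0.2356]
tcp_rot: [0.002, 0.165, 0.986, 0.0]
force: [0.8, -0.8, 0.0]
width: 1.004
gripper_force: 0.0
```

arm_command(
  increments=[0, 0, 0, 0, 0, 0.175, 0, 0, 0, 0, 0, 0, 0.175, 0, 0, 0, 0, 0, 0, 0.175, 0, 0, 0, 0, 0, 0, 0.175, 0, 0, 0, 0, 0, 0, 0, 0],
)

```text
clock: 16.9
position: [0.5379, 0.1115, 0.2353]
tcp_rot: [0.001, 0.342, 0.94, 0.0]
force: [-0.9, 0.4, 0.5]
width: 1.005
gripper_force: 0.0
```

```bash
python3 - <<'E'
from look import *
print(pose()[0]);step([.5517,.159,.1],np.radians(50))
E
```

```text
[0.53794221 0.11146717 0.23525963]
shift [0.101 0.226 0.676] turn [0.002 0.004 0.001]
```

arm_command(
  increments=[0.05, 0.113, 0.1, 0, 0, 0, 0, 0.051, 0.113, 0.1, 0, 0, 0, 0, 0, 0, 0.16, 0, 0, 0, 0, 0, 0, 0.16, 0, 0, 0, 0, 0, 0, 0.156, 0, 0, 0, 0, 0, 0, 0, 0, 0, 0, 0, 0, 0, 0, 0, 0, 0, 0],
)

```text
clock: 17.6
position: [0.5516, 0.1588, 0.1002]
tcp_rot: [0.001, 0.341, 0.94, -0.0]
force: [-0.7, 0.4, 0.8]
width: 1.002
gripper_force: 0.0
```

```bash
python3 - <<'E'
from look import *
print(pose()[0]);step([.5517,.159,.003],np.radians(50))
E
```

```text
[0.5516178  0.15884625 0.10023265]
shift [0.001 0.001 0.486] turn [0.001 0.003 0.003]
```

arm_command(
  increments=[0, 0, 0.1, 0, 0, 0, 0, 0, 0, 0.1, 0, 0, 0, 0, 0, 0, 0.1, 0, 0, 0, 0, 0, 0, 0.1, 0, 0, 0, 0, 0, 0, 0.05, 0, 0, 0, 0, 0, 0, 0.036, 0, 0, 0, 0, 0, 0, 0, 0, 0, 0, 0],
  squeeze=30,
)

```text
clock: 18.3
position: [0.5524, 0.1589, 0.0035]
tcp_rot: [0.001, 0.342, 0.94, 0.0]
force: [-0.8, -0.3, 0.9]
width: 0.996
gripper_force: 0.0
```

arm_command(
  increments=[0, 0, 0, 0, 0, 0, 0.2, 0, 0, 0, 0, 0, 0, 0.4, 0, 0, 0, 0, 0, 0, 0.6, 0, 0, 0, 0, 0, 0, 0.6, 0, 0, 0, 0, 0, 0, 0.6, 0, 0, -0.1, 0, 0, 0, 0.6, 0, 0, -0.15, 0, 0, 0, 0.6, 0, 0, -0.2, 0, 0, 0, 0.6, 0, 0, -0.05, 0, 0, 0, 0.6],
)

```text
clock: 19.2
position: [0.5549, 0.1595, 0.1084]
tcp_rot: [0.005, 0.342, 0.94, 0.002]
force: [0.4, 1.3, 0.9]
width: 0.404
gripper_force: 0.0
```

```bash
python3 - <<'E'
from look import *
print(pose()[0]);step(un(-.068,.0875,.103),np.radians(50))
scan(cams.camera("top"))
E
```

```text
[0.55493495 0.15946004 0.10842637]
shift [-0.643 -0.827  0.026] turn [0.015 0.015 0.001]
```

```bash
python3 - <<'E'
from look import *
t=cams.camera("top");s=cams.camera("side")
a=cv2.resize(t[150:290,130:270],(400,400));b=cv2.resize(s[110:250,200:340],(400,400));cv2.imwrite("pics/g9.png",np.hstack([a,b]))
E
```

```text
(no output)
```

View pics/g9.png

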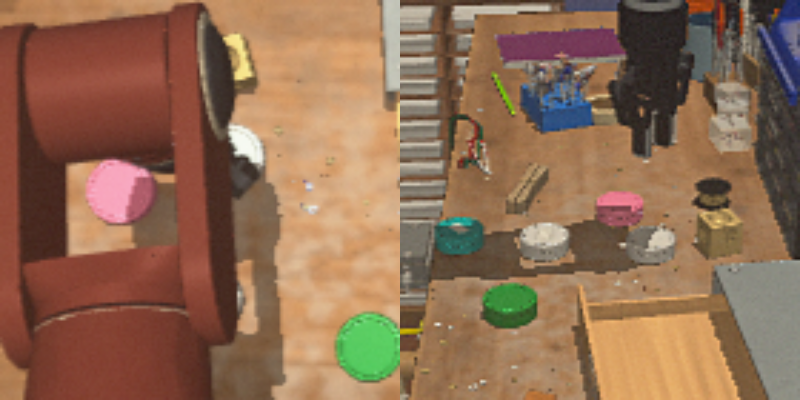

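The picture shows the tin still at its place (side px 288,196), so the fingers had not finished closing when I lifted. I retry with a longer close and check the grip before lifting.

```bash
python3 - <<'E'
from look import *
s=cams.camera("side");t0=cv2.imread("pics/side0.png")
for im in(t0,s):
    h=cv2.cvtColor(im,cv2.COLOR_BGR2HSV);m=((h[...,1]<60)&(h[...,2]>110)).astype(np.uint8);m[:180]=0;m[215:]=0;m[:,:235]=0;m[:,300:]=0
    for c in blobs(im,m,60):print(np.round(cv2.boundingRect(c),1))
step([.5517,.159,.002],np.radians(50))
E
```

```text
[277 189  19  13]
[242 188  17  13]
[277 188  19  14]
[242 188  17  13]
shift [-0.002  0.003  0.499] turn [-0.     0.002  0.001]
```

Unmoved. I open, descend and close fully.

arm_command(
  increments=[-0.002, 0.003, 0, 0, 0, 0, 0, 0, 0, 0, 0, 0, 0, 0, 0, 0, 0, 0, 0, 0, 0, 0, 0, 0.12, 0, 0, 0, 0, 0, 0, 0.12, 0, 0, 0, 0, 0, 0, 0.12, 0, 0, 0, 0, 0, 0, 0.09, 0, 0, 0, 0, 0, 0, 0.049, 0, 0, 0, 0, 0, 0, 0, 0, 0, 0, 0, 0, 0, 0, 0, 0, 0, 0],
)

```text
clock: 20.4
position: [0.5531, 0.1592, 0.0037]
tcp_rot: [0.001, 0.342, 0.94, 0.0]
force: [0.1, 0.2, 0.7]
width: 1.003
gripper_force: 0.0
```

arm_command(
  increments=[0, 0, 0, 0, 0, 0, 1, 0, 0, 0, 0, 0, 0, 1, 0, 0, 0, 0, 0, 0, 1, 0, 0, 0, 0, 0, 0, 1, 0, 0, 0, 0, 0, 0, 1, 0, 0, 0, 0, 0, 0, 1, 0, 0, 0, 0, 0, 0, 1, 0, 0, 0, 0, 0, 0, 1],
)

```text
clock: 21.2
position: [0.5526, 0.1591, 0.0031]
tcp_rot: [0.001, 0.342, 0.94, 0.0]
force: [1.3, 0.4, -0.1]
width: -0.002
gripper_force: 0.0
```

```bash
python3 - <<'E'
from look import *
p=pose()[0]
print("pred A lid",proj("side",np.array([.5517,.159,.022])),"B",proj("side",np.array([.4268,.173,.022])),"tcp",proj("side",p),proj("top",p))
t=cams.camera("top");s=cams.camera("side")
h=cv2.cvtColor(s,cv2.COLOR_BGR2HSV);m=((h[...,1]<60)&(h[...,2]>110)).astype(np.uint8);m[:170]=0;m[215:]=0;m[:,:235]=0;m[:,320:]=0
for c in blobs(s,m,30):print(cv2.boundingRect(c))
a=cv2.resize(t[150:290,130:270],(400,400));b=cv2.resize(s[160:230,230:330],(560,400))[:,:400];cv2.imwrite("pics/g10.png",np.hstack([a,b]))
E
```

```text
pred A lid [287.55765582 192.52847042] B [250.83085224 191.62100213] tcp [287.76467455 197.3622479 ] [211.23433107 205.59368949]
(310, 202, 10, 13)
(277, 190, 19, 12)
(242, 188, 17, 13)
```

View pics/g10.png

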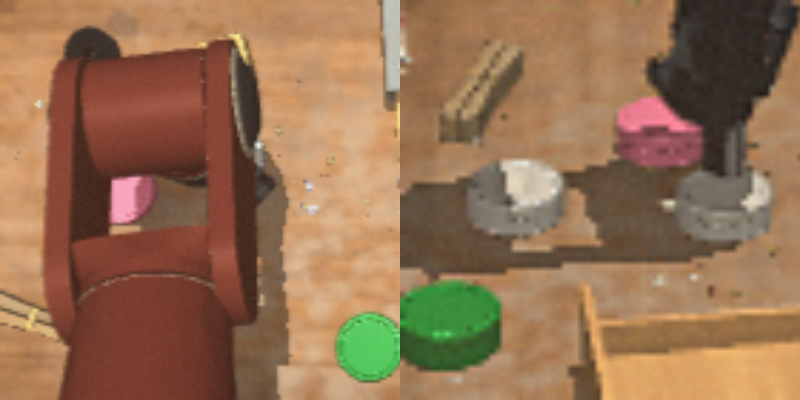

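```bash
python3 - <<'E'
from look import *
for z in(.1084,.1134,.1184,.1284,.1334): print(z,proj("side",np.array([.5549,.1595,z])).round(1))
p=pose()[0]
for z in(.003,.022,.03,.04): print(z,proj("side",np.array([p[0],p[1],z])).round(1),proj("top",np.array([p[0],p[1],z])).round(1))
print(observe()["force"],observe()["joint_positions"])
E
```

```text
0.1084 [288.8 169.4]
0.1134 [288.8 168. ]
0.1184 [288.8 166.6]
0.1284 [288.8 163.8]
0.1334 [288.8 162.4]
0.003 [287.8 197.4] [211.2 205.6]
0.022 [287.8 192.5] [210.  204.9]
0.03 [287.8 190.4] [209.5 204.5]
0.04 [287.9 187.8] [208.8 204.1]
[ 0.81857821  0.41616296 -0.53206901] [ 1.51279557e-01  1.44382801e-01  1.87424104e+00 -7.69071602e-04
  1.12098228e+00 -7.21416860e-01]
```

Comparing both views, the real fingertips sit about 19 mm behind the reported TCP: shut, they rest just at lid height. I therefore need to go about 20 mm lower, so I raise, open and descend in checked steps.

arm_command(
  increments=[0, 0, -0.1, 0, 0, 0, 1, 0, 0, -0.15, 0, 0, 0, 0, 0, 0, 0, 0, 0, 0, 0, 0, 0, 0, 0, 0, 0, 0, 0, 0, 0, 0, 0, 0, 0, 0, 0, 0, 0, 0, 0, 0, 0, 0, 0, 0, 0, 0, 0, 0, 0, 0, 0, 0, 0, 0, 0, 0, 0, 0, 0, 0, 0, 0, 0, 0.15, 0, 0, 0, 0],
)

```text
clock: 22.3
position: [0.557, 0.1598, 0.0276]
tcp_rot: [0.005, 0.342, 0.94, 0.003]
force: [0.5, -0.1, 0.5]
width: 1.0
gripper_force: 0.0
```

arm_command(
  increments=[-0.003, 0.003, 0.1, 0, 0, 0, 0, 0, 0, 0.05, 0, 0, 0, 0, 0, 0, 0.03, 0, 0, 0, 0, 0, 0, 0.02, 0, 0, 0, 0, 0, 0, 0, 0, 0, 0, 0],
)

```text
clock: 22.8
position: [0.5538, 0.1592, -0.0166]
tcp_rot: [0.001, 0.342, 0.94, 0.0]
force: [-0.3, -0.3, 0.0]
width: 1.001
gripper_force: 0.0
```

```bash
python3 - <<'E'
from look import *
print(pose()[0],observe()["force"])
s=cams.camera("side");b=cv2.resize(s[150:220,240:340],(800,560));cv2.imwrite("pics/g11.png",b)
E
```

```text
[ 0.55378464  0.15921531 -0.0166314 ] [-0.31483634 -0.26475621  0.0035662 ]
```

View pics/g11.png

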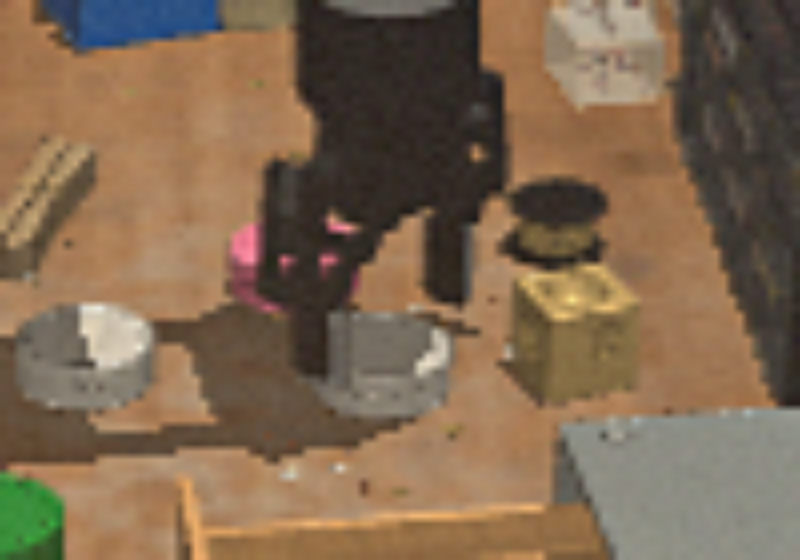

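The fingers now straddle the tin, with tips at about mid-height, so I close.

arm_command(
  increments=[0, 0, 0, 0, 0, 0, 0.5, 0, 0, 0, 0, 0, 0, 0.5, 0, 0, 0, 0, 0, 0, 0.5, 0, 0, 0, 0, 0, 0, 0.5, 0, 0, 0, 0, 0, 0, 0.5, 0, 0, 0, 0, 0, 0, 0.5, 0, 0, 0, 0, 0, 0, 0.5],
)

```text
clock: 23.55
position: [0.5543, 0.1592, -0.0154]
tcp_rot: [0.002, 0.342, 0.94, 0.0]
force: [-2.0, -0.8, 5.7]
width: 0.658
gripper_force: 31.7
```

arm_command(
  increments=[0, 0, -0.05, 0, 0, 0, 0.5, 0, 0, -0.15, 0, 0, 0, 0.5, 0, 0, -0.15, 0, 0, 0, 0.5, 0, 0, -0.1, 0, 0, 0, 0.5, 0, 0, 0, 0, 0, 0, 0.5, 0, 0, 0, 0, 0, 0, 0.5],
)

```text
clock: 24.15
position: [0.5533, 0.1592, 0.0733]
tcp_rot: [0.001, 0.342, 0.94, 0.0]
force: [-0.7, -0.3, -0.6]
width: 0.655
gripper_force: 32.1
```

```bash
python3 - <<'E'
from look import *
print(pose()[0],observe()["width"]);step(un(-.068,.0875,.075),np.radians(50));step(un(-.068,.0875,-.008),np.radians(50))
E
```

```text
[0.55334528 0.15922624 0.07326575] 0.6553685056711218
shift [-0.648 -0.82  -0.009] turn [0.003 0.004 0.001]
shift [-0.647 -0.821  0.406] turn [0.003 0.004 0.001]
```

arm_command(
  increments=[-0.108, -0.137, 0, 0, 0, 0, 0.5, -0.108, -0.137, 0, 0, 0, 0, 0.5, -0.108, -0.137, 0, 0, 0, 0, 0.5, -0.108, -0.137, 0, 0, 0, 0, 0.5, -0.108, -0.137, 0, 0, 0, 0, 0.5, -0.108, -0.137, 0, 0, 0, 0, 0.5, 0, 0, 0, 0, 0, 0, 0.5, 0, 0, 0, 0, 0, 0, 0.5],
)

```text
clock: 24.95
position: [0.5457, -0.0502, 0.0712]
tcp_rot: [-0.001, 0.343, 0.939, 0.0]
force: [-0.0, -0.3, -0.4]
width: 0.66
gripper_force: 32.2
```

```bash
python3 - <<'E'
from look import *
print(pose()[0],observe()["width"]);step(un(-.068,.0875,-.005),np.radians(50))
E
```

```text
[ 0.54565948 -0.05022751  0.07124028] 0.6602717938130651
shift [-0.005  0.007  0.381] turn [-0.    -0.003 -0.003]
```

arm_command(
  increments=[-0.005, 0.007, 0.1, 0, 0, 0, 0.5, 0, 0, 0.1, 0, 0, 0, 0.5, 0, 0, 0.1, 0, 0, 0, 0.5, 0, 0, 0.05, 0, 0, 0, 0.5, 0, 0, 0.025, 0, 0, 0, 0.5, 0, 0, 0.012, 0, 0, 0, 0.5, 0, 0, 0, 0, 0, 0, 0.5, 0, 0, 0, 0, 0, 0, 0.5],
)

```text
clock: 25.75
position: [0.5497, -0.0497, -0.0032]
tcp_rot: [0.002, 0.342, 0.94, 0.0]
force: [0.1, -0.5, 0.0]
width: 0.656
gripper_force: 32.2
```

arm_command(
  increments=[0, 0, 0, 0, 0, 0, 0.28, 0, 0, 0, 0, 0, 0, 0.15, 0, 0, 0, 0, 0, 0, 0.15, 0, 0, 0, 0, 0, 0, 0.15, 0, 0, -0.05, 0, 0, 0, 0.15, 0, 0, -0.15, 0, 0, 0, 0.15, 0, 0, -0.2, 0, 0, 0, 0, 0, 0, -0.2, 0, 0, 0, 0, 0, 0, 0, 0, 0, 0, 0],
)

```text
clock: 26.65
position: [0.5534, -0.0506, 0.1242]
tcp_rot: [0.008, 0.342, 0.94, 0.001]
force: [0.4, -0.5, 0.6]
width: 1.003
gripper_force: 0.0
```

```bash
python3 - <<'E'
from look import *
print(pose()[0],observe()["width"]);step([.4267,.173,.11],np.radians(50))
E
```

```text
[ 0.55339714 -0.05064352  0.12424013] 1.0026037500816456
shift [1.205 0.449 0.058] turn [0.014 0.027 0.001]
```

arm_command(
  increments=[0.172, 0.064, 0.008, 0, 0, 0, 0, 0.172, 0.064, 0.008, 0, 0, 0, 0, 0.172, 0.064, 0.008, 0, 0, 0, 0, 0.172, 0.064, 0.008, 0, 0, 0, 0, 0.172, 0.064, 0.008, 0, 0, 0, 0, 0.172, 0.064, 0.008, 0, 0, 0, 0, 0.172, 0.064, 0.008, 0, 0, 0, 0, 0, 0, 0, 0, 0, 0, 0, 0, 0, 0, 0, 0, 0, 0],
)

```text
clock: 27.55
position: [0.4215, 0.174, 0.1044]
tcp_rot: [0.001, 0.341, 0.94, 0.0]
force: [0.3, 0.5, -0.3]
width: 1.0
gripper_force: 0.0
```

```bash
python3 - <<'E'
from look import *
p=pose()[0];print(p)
t=cams.camera("top");scan(t)
hsv=cv2.cvtColor(t,cv2.COLOR_BGR2HSV);m=((hsv[...,1]<60)&(hsv[...,2]>130)).astype(np.uint8);m[:,:262]=0;m[:,345:]=0;m[:178]=0;m[255:]=0
for c in blobs(t,m,60):
    (x,y),a,_=cv2.fitEllipse(c);q=onz("top",(x,y),.03);print("intray",x,y,a,((q-F)@UX+.078).round(4),((q-F)@UY-.0395).round(4))
s=cams.camera("side");h=cv2.cvtColor(s,cv2.COLOR_BGR2HSV);m=((h[...,1]<60)&(h[...,2]>110)).astype(np.uint8);m[:170]=0;m[215:]=0;m[:,:225]=0;m[:,275:]=0
for c in blobs(s,m,30):print("side",cv2.boundingRect(c))
step([.4267,.173,-.018],np.radians(50))
E
```

```text
[0.42145925 0.17403963 0.10437301]
tin 206.0 252.7 [0.4314 0.1641 0.022 ]
intray 292.4279479980469 208.18118286132812 (22.282970428466797, 22.903257369995117) 0.0118 0.0474
intray 275.0382995605469 179.21669006347656 (2.500091552734375, 83.43604278564453) 0.0876 0.0874
side (242, 188, 17, 13)
shift [-0.016  0.013  0.613] turn [ 0.002  0.005 -0.001]
```

arm_command(
  increments=[-0.008, 0.007, 0.15, 0, 0, 0, 0, -0.008, 0.006, 0.15, 0, 0, 0, 0, 0, 0, 0.15, 0, 0, 0, 0, 0, 0, 0.1, 0, 0, 0, 0, 0, 0, 0.058, 0, 0, 0, 0, 0, 0, 0, 0, 0, 0, 0, 0, 0, 0, 0, 0, 0, 0],
)

```text
clock: 28.35
position: [0.4271, 0.1734, -0.0165]
tcp_rot: [0.002, 0.342, 0.94, 0.0]
force: [0.6, 0.6, 0.0]
width: 0.995
gripper_force: 0.0
```

arm_command(
  increments=[0, 0, 0, 0, 0, 0, 0.5, 0, 0, 0, 0, 0, 0, 0.5, 0, 0, 0, 0, 0, 0, 0.5, 0, 0, 0, 0, 0, 0, 0.5, 0, 0, 0, 0, 0, 0, 0.5, 0, 0, 0, 0, 0, 0, 0.5, 0, 0, 0, 0, 0, 0, 0.5],
)

```text
clock: 29.05
position: [0.4276, 0.1741, -0.0155]
tcp_rot: [0.002, 0.342, 0.94, 0.001]
force: [-0.9, -0.6, 5.7]
width: 0.656
gripper_force: 31.7
```

Gripped. I lift and carry it to the other half of the wide bay.

arm_command(
  increments=[0, 0, -0.05, 0, 0, 0, 0.5, 0, 0, -0.15, 0, 0, 0, 0.5, 0, 0, -0.15, 0, 0, 0, 0.5, 0, 0, -0.15, 0, 0, 0, 0.5, 0, 0, 0, 0, 0, 0, 0.5],
)

```text
clock: 29.55
position: [0.4294, 0.1746, 0.0884]
tcp_rot: [0.005, 0.342, 0.94, 0.003]
force: [1.0, -0.2, 0.2]
width: 0.655
gripper_force: 32.2
```

```bash
python3 - <<'E'
from look import *
print(pose()[0],observe()["width"]);step(un(-.068,-.0085,.08),np.radians(50))
E
```

```text
[0.42941207 0.17463475 0.08838792] 0.6549072945046719
shift [-1.508 -0.825  0.046] turn [0.018 0.015 0.001]
```

arm_command(
  increments=[-0.151, -0.082, 0, 0, 0, 0, 0.5, -0.151, -0.082, 0, 0, 0, 0, 0.5, -0.151, -0.082, 0, 0, 0, 0, 0.5, -0.151, -0.082, 0, 0, 0, 0, 0.5, -0.151, -0.082, 0, 0, 0, 0, 0.5, -0.151, -0.082, 0, 0, 0, 0, 0.5, -0.151, -0.082, 0, 0, 0, 0, 0.5, -0.151, -0.082, 0, 0, 0, 0, 0.5, -0.151, -0.082, 0, 0, 0, 0, 0.5, 0, 0, 0, 0, 0, 0, 0.5],
)

```text
clock: 30.55
position: [0.5399, -0.1172, 0.0828]
tcp_rot: [0.001, 0.344, 0.939, -0.0]
force: [0.2, 0.2, -0.3]
width: 0.654
gripper_force: 32.1
```

```bash
python3 - <<'E'
from look import *
print(pose()[0],observe()["width"]);step(un(-.068,-.0085,-.0065),np.radians(50))
E
```

```text
[ 0.53994183 -0.11719799  0.08279387] 0.6537924751578841
shift [-0.147 -0.06   0.447] turn [ 0.001  0.005 -0.006]
```

arm_command(
  increments=[-0.1, -0.04, 0, 0, 0, 0, 0.5, -0.047, -0.02, 0.05, 0, 0, 0, 0.5, 0, 0, 0.1, 0, 0, 0, 0.5, 0, 0, 0.1, 0, 0, 0, 0.5, 0, 0, 0.1, 0, 0, 0, 0.5, 0, 0, 0.06, 0, 0, 0, 0.5, 0, 0, 0.025, 0, 0, 0, 0.5, 0, 0, 0, 0, 0, 0, 0.5, 0, 0, 0, 0, 0, 0, 0.5],
)

```text
clock: 31.45
position: [0.5549, -0.1422, -0.0032]
tcp_rot: [0.002, 0.342, 0.94, 0.0]
force: [-0.3, -0.0, -0.4]
width: 0.657
gripper_force: 32.1
```

```bash
python3 - <<'E'
from look import *
print(pose()[0],observe()["force"]);step(un(-.068,-.0085,-.0068),np.radians(50))
E
```

```text
[ 0.55490518 -0.14221841 -0.00315583] [-0.30657886 -0.040369   -0.40505535]
shift [-0.01  -0.013  0.018] turn [0.003 0.006 0.001]
```

arm_command(
  increments=[0, 0, 0.018, 0, 0, 0, 0.5, 0, 0, 0, 0, 0, 0, 0.28, 0, 0, 0, 0, 0, 0, 0.2, 0, 0, 0, 0, 0, 0, 0.2, 0, 0, 0, 0, 0, 0, 0.2, 0, 0, -0.05, 0, 0, 0, 0.2, 0, 0, -0.15, 0, 0, 0, 0.2, 0, 0, -0.2, 0, 0, 0, 0, 0, 0, -0.25, 0, 0, 0, 0, 0, 0, 0, 0, 0, 0, 0],
)

```text
clock: 32.45
position: [0.5594, -0.1442, 0.1326]
tcp_rot: [0.009, 0.342, 0.94, -0.0]
force: [1.0, -0.7, 0.3]
width: 0.999
gripper_force: 0.0
```

```bash
python3 - <<'E'
from look import *
print(pose()[0])
t=cams.camera("top");cv2.imwrite("pics/t12.png",t)
# clamp: compare brown contour position to the start picture
t0=cv2.imread("pics/t8.png");d=cv2.absdiff(t,t0).max(2)[240:285,115:175];print("clamp diff",(d>40).sum())
step([.44,.1,.13],np.radians(50));step([.4037,.3207,.1],np.radians(-15.2))
E
```

```text
[ 0.55938154 -0.14418637  0.13258013]
clamp diff 0
shift [ 1.232  0.556 -0.018] turn [0.008 0.023 0.001]
shift [2.082 1.284 0.124] turn [0.021 0.016 2.174]
```

arm_command(
  increments=[0.2, 0.122, 0, 0, 0, 0, 0, 0.2, 0.122, 0, 0, 0, 0, 0, 0.2, 0.122, 0, 0, 0, 0, 0, 0.2, 0.122, 0, 0, 0, 0, 0, 0.2, 0.122, 0, 0, 0, 0, 0, 0.2, 0.122, 0, 0, 0, 0, 0, 0.2, 0.122, 0, 0, 0, 0, 0, 0.2, 0.122, 0, 0, 0, 0, 0, 0.2, 0.122, 0, 0, 0, 0, 0, 0.2, 0.122, 0, 0, 0, 0, 0],
)

```text
clock: 33.5
position: [0.4026, 0.3032, 0.1211]
tcp_rot: [0.001, 0.342, 0.94, -0.0]
force: [0.9, 0.2, -0.4]
width: 1.0
gripper_force: 0.0
```

arm_command(
  increments=[0, 0, 0, 0, 0, 0.272, 0, 0, 0, 0, 0, 0, 0.272, 0, 0, 0, 0, 0, 0, 0.272, 0, 0, 0, 0, 0, 0, 0.272, 0, 0, 0, 0, 0, 0, 0.272, 0, 0, 0, 0, 0, 0, 0.272, 0, 0, 0, 0, 0, 0, 0.272, 0, 0, 0, 0, 0, 0, 0.272, 0, 0, 0, 0, 0, 0, 0, 0],
)

```text
clock: 34.4
position: [0.4035, 0.3014, 0.1209]
tcp_rot: [0.001, 0.795, 0.607, -0.0]
force: [-0.5, 0.4, 0.2]
width: 0.996
gripper_force: 0.0
```

```bash
python3 - <<'E'
from look import *
print(pose()[0]);step([.4037,.3207,.03],np.radians(-15.2))
E
```

```text
[0.4035351  0.30144936 0.12089619]
shift [ 0.094 -0.025  0.454] turn [ 0.001  0.002 -0.002]
```

arm_command(
  increments=[0.047, -0.012, 0.1, 0, 0, 0, 0, 0.047, -0.013, 0.15, 0, 0, 0, 0, 0, 0, 0.15, 0, 0, 0, 0, 0, 0, 0.15, 0, 0, 0, 0, 0, 0, 0.07, 0, 0, 0, 0, 0, 0, 0.034, 0, 0, 0, 0, 0, 0, 0, 0, 0, 0, 0],
)

```text
clock: 35.1
position: [0.4044, 0.321, -0.0093]
tcp_rot: [0.001, 0.794, 0.607, 0.0]
force: [0.4, -0.1, -0.3]
width: 0.998
gripper_force: 0.0
```

arm_command(
  increments=[0, 0, 0, 0, 0, 0, 0.8, 0, 0, 0, 0, 0, 0, 0.8, 0, 0, 0, 0, 0, 0, 0.8, 0, 0, 0, 0, 0, 0, 0.8, 0, 0, 0, 0, 0, 0, 0.8, 0, 0, 0, 0, 0, 0, 0.8, 0, 0, 0, 0, 0, 0, 0.8, 0, 0, 0, 0, 0, 0, 0.8, 0, 0, 0, 0, 0, 0, 0.8],
)

```text
clock: 36.0
position: [0.407, 0.3221, -0.0062]
tcp_rot: [0.002, 0.795, 0.607, 0.003]
force: [0.5, -3.2, 8.1]
width: 0.2
gripper_force: 8.8
```

arm_command(
  increments=[0, 0, 0, 0, 0, 0, 1, 0, 0, 0, 0, 0, 0, 1, 0, 0, 0, 0, 0, 0, 1, 0, 0, 0, 0, 0, 0, 1],
)

```text
clock: 36.4
position: [0.4065, 0.322, -0.007]
tcp_rot: [0.001, 0.795, 0.607, 0.003]
force: [2.4, -0.2, 7.5]
width: -0.008
gripper_force: 3.8
```

The fingers closed over the top of the clamp, so the grasp was too high. I raise and check numerically whether the clamp moved.

arm_command(
  increments=[0, 0, -0.1, 0, 0, 0, 1, 0, 0, -0.2, 0, 0, 0, 0, 0, 0, -0.2, 0, 0, 0, 0, 0, 0, -0.1, 0, 0, 0, 0, 0, 0, 0, 0, 0, 0, 0, 0, 0, 0, 0, 0, 0, 0, 0, 0, 0, 0, 0, 0, 0, 0, 0, 0, 0, 0, 0, 0],
)

```text
clock: 37.2
position: [0.4031, 0.3206, 0.1089]
tcp_rot: [0.001, 0.795, 0.607, -0.001]
force: [0.3, -0.1, 0.5]
width: 1.002
gripper_force: 0.0
```

```bash
python3 - <<'E'
from look import *
print(pose()[0],observe()["force"])
s=cams.camera("side");s0=cv2.imread("pics/raw5.png");t=cams.camera("top");t0=cv2.imread("pics/t8.png");cv2.imwrite("pics/t13.png",t);cv2.imwrite("pics/s13.png",s)
print("clamp px side",proj("side",np.array([.4037,.3207,.02])))
m=(cv2.absdiff(s,s0).max(2)>40).astype(np.uint8)[160:190,225:260]
print("\n".join("".join("#" if v else "." for v in r) for r in m))
m=(cv2.absdiff(t,t0).max(2)>40).astype(np.uint8)[245:280:2,110:180:2]
print("\n".join("".join("#" if v else "." for v in r) for r in m))
E
```

```text
[0.40310794 0.32058173 0.1088941 ] [ 0.34510358 -0.09485322  0.51298296]
clamp px side [244.70724758 173.61980514]
...................................
...................................
...................................
...................................
...................................
...................................
...................................
.....#..............#.#............
...###...............##............
###.#####............##.###........
####...##.........###...#.#........
###########......###.#.##.#........
####...#####.....######...#........
###############.###..#...#.........
###################.##...#.........
##################.##...#..........
#################.###..#...........
##################.#...##.##.......
##############.##.##...#########...
############..##..#...#.########...
############..#.##...#..#######....
############........#..............
############.......#...............
############..#....#...............
#######............................
##.................................
...................................
...................................
.......................#######.....
....................##.#########...
#############.....####.............
##########........#####............
#########........######............
###########......#####.............
##########.##....#####.............
########...##.#.#.####.............
########.##..###..###..............
#######.##..#.#####.##.............
######.....###########.##..........
#######.....######..##.#####.......
######....####.######.....#.#......
######...########.#####.##.##......
######...###########.#####.........
######..################..#........
######.##################.#........
##########################.........
##########################.........
###########################........
```

```bash
python3 - <<'E'
import cv2,numpy as np
for n in("raw5","s13"):
    im=cv2.imread(f"pics/{n}.png");h=cv2.cvtColor(im,cv2.COLOR_BGR2HSV).astype(int)
    if n=="raw5":print("clamp",h[172,245],h[176,242],"bench",h[172,260],h[180,228])
    m=((h[...,0]>=14)&(h[...,1]<140)&(h[...,2]>60)).astype(np.uint8)[160:190,230:262]
    print(n);print("\n".join("".join("#" if v else "." for v in r) for r in m))
E
```

```text
clamp [ 19 115 111] [ 16  96 106] bench [ 15 116 178] [ 14 121 150]
raw5
###.####...##############...#.##
..#####..##.####.##############.
###.#...#.###.#.#.#####.##.###.#
....##############.##...####.###
...#..###..#...####.###########.
###.....#...###.########.#####.#
##.....#########.#.#..#.#.######
#######.#####.#.##############.#
###.##########.#######..#######.
##.##.####################.#####
###..####...###########..#####..
.#.#.##.#################..####.
##..##.#.#############..########
.######.#...###################.
##..#...##.#########...####.####
################################
.#.##.##.##############.#.#####.
####..#.############.###.#######
.###...############..######.####
#################..##.###.######
##.##########.##.###.###########
##.#######################.###.#
######.########.###.#.###.######
.###############################
.##############.###...#######.##
.###..##...#####..##############
..#.##.#########.#.###..#.#.#.##
...##########..#.######.##.#.###
.#########.#####################
########.####################.##
s13
###.#...##.####.#######.#..##.##

[... 256 characters left out ...]
#.#.#..
##.##.####.#.###############.###
###.###.#....#######..###.####.#
.....##############.##.###.####.
#####.#..######.#######..##.####
####.#.#...##########.##.#######
...#..###.##########..###..##.##
####.#.####.######..############
#.#####.#######.#######.#.######
###..#####..#####.####.######.#.
..##.#############.##.##...#####
#####.##########...##.######.#.#
#..#############.###.#.#.#.#####
#.#################.##.#...##.##
.##...##########################
.##.#.####.##.#.####.#####.##.##
.#############.###.#.###.#######
#.##.####.###.###.##############
.#.###.##.#.####..##############
.###.#.######..#.#.#############
##.##########################.##
.###.###.#####.###########.###.#
```

arm_command(
  increments=[-0.22, 0.06, 0, 0, 0, 0, 0, -0.22, 0.06, 0, 0, 0, 0, 0, -0.22, 0.06, 0, 0, 0, 0, 0, -0.22, 0.06, 0, 0, 0, 0, 0, -0.22, 0.06, 0, 0, 0, 0, 0, 0, 0, 0, 0, 0, 0, 0],
)

```text
clock: 37.9
position: [0.4043, 0.0891, 0.1107]
tcp_rot: [0.001, 0.797, 0.604, 0.0]
force: [-0.0, 1.0, -0.2]
width: 0.998
gripper_force: 0.0
```

```bash
python3 - <<'E'
from look import *
print(pose()[0])
t=cams.camera("top");cv2.imwrite("pics/t14.png",t);t0=cv2.imread("pics/t8.png")
h=cv2.cvtColor(t0,cv2.COLOR_BGR2HSV);print(h[262,140],h[258,132],h[262,160],h[250,150])
for im in(t0,t):
    g=cv2.cvtColor(im,cv2.COLOR_BGR2HSV);m=((g[...,0]>=13)&(g[...,1]<140)).astype(np.uint8)*255
    m[:240]=0;m[285:]=0;m[:,:105]=0;m[:,185:]=0
    m=cv2.morphologyEx(m,cv2.MORPH_CLOSE,np.ones((3,3)));c=blobs(im,m,120)
    for k in c:print(cv2.minAreaRect(k),cv2.contourArea(k))
m=(cv2.absdiff(t,t0).max(2)>40).astype(np.uint8)[240:285:2,110:180:2]
print("\n".join("".join("#" if v else "." for v in r) for r in m))
E
```

```text
[0.40425076 0.08910609 0.11072407]
[ 20 125 226] [ 16 116 110] [ 15 103 106] [ 14 128 212]
((144.5, 262.0), (44.0, 79.0), 90.0) 3476.0
((144.5, 262.0), (44.0, 79.0), 90.0) 2806.5
...................................
...................................
...................................
...................................
................................###
...............................####
........#.#...................#####
..........####................#####
.......##...##.#.............######
.......##.##..####...........######
..........##.##..##..#.......######
.........#...##..#...###.##.#######
.......##...##.###.##....##########
..............###..##.##...#.######
...................#..#####.#######
.....................#....#.#######
..........................#########
.........................##########
...........................########
...........................########
...........................########
...........................########
............................####.##
```

```bash
python3 - <<'E'
import cv2,numpy as np
t=cv2.imread("pics/t14.png")
a=cv2.resize(t[235:290,110:175],None,fx=7,fy=7,interpolation=cv2.INTER_CUBIC)
b=cv2.resize(t[165:235,255:340],(340,385));cv2.imwrite("pics/g14.png",np.hstack([a,b]))
E
```

```text
(no output)
```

View pics/g14.png

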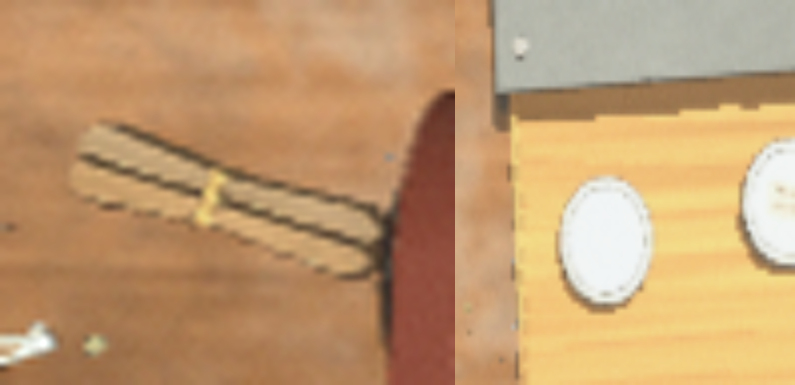

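The picture shows the clamp shifted slightly: its band is at (140,263.3) in full-image pixels and the angle is unchanged. Both tins lie flat in the wide bay.

```bash
python3 - <<'E'
from look import *
q=onz("top",(142.4,263.7),.02);print(q);step([q[0],q[1],.05],np.radians(-15.2))
E
```

```text
[0.39928956 0.32374435 0.02      ]
shift [ 1.113 -0.337  0.304] turn [ 0.003 -0.    -0.012]
```

arm_command(
  increments=[0.223, -0.067, 0, 0, 0, 0, 0, 0.223, -0.067, 0, 0, 0, 0, 0, 0.223, -0.067, 0, 0, 0, 0, 0, 0.223, -0.067, 0, 0, 0, 0, 0, 0.221, -0.069, 0, 0, 0, -0.012, 0, 0, 0, 0.1, 0, 0, 0, 0, 0, 0, 0.1, 0, 0, 0, 0, 0, 0, 0.1, 0, 0, 0, 0, 0, 0, 0, 0, 0, 0, 0],
)

```text
clock: 38.85
position: [0.3946, 0.3256, 0.0473]
tcp_rot: [0.0, 0.792, 0.61, -0.003]
force: [-0.9, -0.2, -0.2]
width: 0.998
gripper_force: 0.0
```

```bash
python3 - <<'E'
from look import *
print(pose()[0]);step([.3993,.3237,-.02],np.radians(-15.2))
E
```

```text
[0.39462561 0.32564119 0.04731994]
shift [-0.002  0.026  0.337] turn [-0.006  0.01   0.015]
```

arm_command(
  increments=[0, 0.02, 0.1, 0, 0, 0.012, 0, 0, 0, 0.1, 0, 0, 0, 0, 0, 0, 0.07, 0, 0, 0, 0, 0, 0, 0.05, 0, 0, 0, 0.3, 0, 0, 0.01, 0, 0, 0, 0.5, 0, 0, 0, 0, 0, 0, 0.5, 0, 0, 0, 0, 0, 0, 0.5, 0, 0, 0, 0, 0, 0, 0.5],
)

```text
clock: 39.65
position: [0.4028, 0.3251, -0.0138]
tcp_rot: [0.001, 0.795, 0.607, 0.002]
force: [0.4, 0.3, 0.4]
width: 0.502
gripper_force: 0.0
```

arm_command(
  increments=[0, -0.01, 0.015, 0, 0, 0, 0.5, 0, 0, 0.015, 0, 0, 0, 0.5, 0, 0, 0, 0, 0, 0, 0.5, 0, 0, 0, 0, 0, 0, 0.5],
)

```text
clock: 40.05
position: [0.4, 0.3251, -0.0211]
tcp_rot: [0.001, 0.795, 0.607, 0.0]
force: [0.7, -0.1, -0.7]
width: 0.501
gripper_force: 0.0
```

arm_command(
  increments=[0, 0, 0, 0, 0, 0, 0.7, 0, 0, 0, 0, 0, 0, 0.9, 0, 0, 0, 0, 0, 0, 0.9, 0, 0, 0, 0, 0, 0, 0.9, 0, 0, 0, 0, 0, 0, 0.9],
)

```text
clock: 40.55
position: [0.4004, 0.3253, -0.0207]
tcp_rot: [0.001, 0.795, 0.607, 0.001]
force: [0.8, -0.1, 1.1]
width: 0.31
gripper_force: 30.0
```

arm_command(
  increments=[0, 0, -0.05, 0, 0, 0, 0.9, 0, 0, -0.15, 0, 0, 0, 0.9, 0, 0, -0.2, 0, 0, 0, 0.9, 0, 0, -0.15, 0, 0, 0, 0.9, 0, 0, 0, 0, 0, 0, 0.9],
)

```text
clock: 41.05
position: [0.4033, 0.3273, 0.0954]
tcp_rot: [0.001, 0.795, 0.607, 0.006]
force: [1.2, 0.9, 0.2]
width: 0.316
gripper_force: 29.9
```

```bash
python3 - <<'E'
from look import *
print(pose()[0],observe()["width"],np.round(observe()["joint_positions"],2));w=un(-.072,-.1035,.095);print(w)
step(w,np.radians(-15.2));step(w,U-np.pi/2)
E
```

```text
[0.40326693 0.32731918 0.09539182] 0.3159202996100913 [ 0.54 -0.12  1.97 -0.    1.28  0.81]
[ 0.55824247 -0.24053     0.095     ]
shift [-2.535  1.495 -0.004] turn [ 0.018 -0.015 -0.002]
shift [-2.535  1.495 -0.004] turn [ 0.007 -0.024  2.342]
```

arm_command(
  increments=[-0.2, 0.118, 0, 0, 0, 0, 0.9, -0.2, 0.118, 0, 0, 0, 0, 0.9, -0.2, 0.118, 0, 0, 0, 0, 0.9, -0.2, 0.118, 0, 0, 0, 0, 0.9, -0.2, 0.118, 0, 0, 0, 0, 0.9, -0.2, 0.118, 0, 0, 0, 0, 0.9, -0.2, 0.118, 0, 0, 0, 0, 0.9, -0.2, 0.118, 0, 0, 0, 0, 0.9, -0.2, 0.118, 0, 0, 0, 0, 0.9, -0.2, 0.118, 0, 0, 0, 0, 0.9],
)

```text
clock: 42.05
position: [0.5217, -0.1244, 0.0886]
tcp_rot: [0.0, 0.795, 0.607, 0.0]
force: [1.0, -0.1, -0.4]
width: 0.314
gripper_force: 29.9
```

arm_command(
  increments=[0, 0, 0, 0, 0, 0.27, 0.9, 0, 0, 0, 0, 0, 0.27, 0.9, 0, 0, 0, 0, 0, 0.27, 0.9, 0, 0, 0, 0, 0, 0.27, 0.9, 0, 0, 0, 0, 0, 0.27, 0.9, 0, 0, 0, 0, 0, 0.27, 0.9, 0, 0, 0, 0, 0, 0.27, 0.9, 0, 0, 0, 0, 0, 0.27, 0.9, 0, 0, 0, 0, 0, 0.182, 0.9, 0, 0, 0, 0, 0, 0, 0.9],
)

```text
clock: 43.05
position: [0.5215, -0.1224, 0.0885]
tcp_rot: [-0.0, 0.999, 0.039, 0.0]
force: [-0.7, -0.4, -1.2]
width: 0.315
gripper_force: 30.0
```

```bash
python3 - <<'E'
from look import *
print(pose()[0],observe()["width"]);step(un(-.072,-.1035,.06),U-np.pi/2)
E
```

```text
[ 0.52146672 -0.12241373  0.08849427] 0.3149851489047015
shift [0.137 0.603 0.142] turn [-0.001 -0.    -0.   ]
```

arm_command(
  increments=[0.034, 0.15, 0, 0, 0, 0, 0.9, 0.034, 0.15, 0, 0, 0, 0, 0.9, 0.034, 0.15, 0, 0, 0, 0, 0.9, 0.034, 0.152, 0, 0, 0, 0, 0.9, 0, 0, 0, 0, 0, 0, 0.9, 0, 0, 0, 0, 0, 0, 0.9],
)

```text
clock: 43.65
position: [0.5583, -0.2406, 0.0889]
tcp_rot: [-0.0, 0.999, 0.039, 0.0]
force: [-0.1, 0.1, -0.0]
width: 0.318
gripper_force: 30.1
```

```bash
python3 - <<'E'
from look import *
print(pose()[0],observe()["width"]);step(un(-.072,-.1035,-.0125),U-np.pi/2)
t=cams.camera("top");cv2.imwrite("pics/t15.png",t)
h=cv2.cvtColor(t,cv2.COLOR_BGR2HSV)
m=((h[...,1]<60)&(h[...,2]>130)).astype(np.uint8);m[:,:265]=0;m[:,345:]=0;m[:185]=0;m[255:]=0
for c in blobs(t,m,60):
    (x,y),a,_=cv2.fitEllipse(c);q=onz("top",(x,y),.03);print("intray",x,y,a,((q-F)@UX+.078).round(4),((q-F)@UY-.0395).round(4))
E
```

```text
[ 0.55830631 -0.24059761  0.08887215] 0.318461795275538
shift [-0.001  0.     0.507] turn [-0.002 -0.002  0.   ]
intray 292.4386291503906 208.20550537109375 (22.368942260742188, 22.9869441986084) 0.0118 0.0474
intray 336.36199951171875 201.2504119873047 (18.164758682250977, 23.532590866088867) 0.0237 -0.0637
```

arm_command(
  increments=[0, 0, 0.1, 0, 0, 0, 0.9, 0, 0, 0.12, 0, 0, 0, 0.9, 0, 0, 0.12, 0, 0, 0, 0.9, 0, 0, 0.08, 0, 0, 0, 0.9, 0, 0, 0.05, 0, 0, 0, 0.9, 0, 0, 0.025, 0, 0, 0, 0.9, 0, 0, 0.01, 0, 0, 0, 0.9, 0, 0, 0, 0, 0, 0, 0.9, 0, 0, 0, 0, 0, 0, 0.9],
)

```text
clock: 44.6
position: [0.5599, -0.2412, -0.0102]
tcp_rot: [0.001, 0.999, 0.039, 0.002]
force: [0.7, -0.1, -0.1]
width: 0.317
gripper_force: 30.1
```

arm_command(
  increments=[0, 0, 0.008, 0, 0, 0, 0.9, 0, 0, 0, 0, 0, 0, 0.66, 0, 0, 0, 0, 0, 0, 0.56, 0, 0, 0, 0, 0, 0, 0.52, 0, 0, 0, 0, 0, 0, 0.52, 0, 0, -0.05, 0, 0, 0, 0.52, 0, 0, -0.15, 0, 0, 0, 0.52, 0, 0, -0.2, 0, 0, 0, 0.52, 0, 0, -0.2, 0, 0, 0, 0.52, 0, 0, 0, 0, 0, 0, 0.52],
)

```text
clock: 45.6
position: [0.5633, -0.2432, 0.1161]
tcp_rot: [0.004, 0.999, 0.039, 0.007]
force: [0.1, -0.3, 1.0]
width: 0.482
gripper_force: 0.0
```

```bash
python3 - <<'E'
from look import *
print(pose()[0],observe()["width"]);step(un(-.2,.045,.12),U-np.pi/2);step(un(-.2,.045,.12),U)
E
```

```text
[ 0.56329898 -0.2431604   0.11605001] 0.48244655524272606
shift [-0.664 -0.757 -0.035] turn [ 0.016 -0.026 -0.   ]
shift [-0.664 -0.757 -0.035] turn [-0.008 -0.033  3.   ]
```

arm_command(
  increments=[-0.133, -0.151, 0, 0, 0, 0, 1, -0.133, -0.151, 0, 0, 0, 0, 1, -0.133, -0.151, 0, 0, 0, 0, 1, -0.133, -0.151, 0, 0, 0, 0, 1, -0.133, -0.151, 0, 0, 0, 0, 1, 0, 0, 0, 0, 0, 0, 1, 0, 0, 0, 0, 0, 0, 1, 0, 0, 0, 0, 0, 0, 1],
)

```text
clock: 46.4
position: [0.4154, -0.1012, 0.1075]
tcp_rot: [0.001, 0.999, 0.039, 0.002]
force: [0.0, -0.0, -0.2]
width: 0.0
gripper_force: 0.0
```

```bash
python3 - <<'E'
from look import *
print(pose()[0],observe()["width"]);step(un(-.2,.05,.0),U-np.pi/2)
t=cams.camera("top");cv2.imwrite("pics/t16.png",t)
h=cv2.cvtColor(t,cv2.COLOR_BGR2HSV)
print("bay tin px",proj("top",un(-.068,.0875,.03)),proj("top",un(-.068,-.005,.03)),"clamp",proj("top",un(-.072,-.1035,.028)))
m=((h[...,1]<70)&(h[...,2]>130)).astype(np.uint8);m[:,:265]=0;m[:,400:]=0;m[:187]=0;m[240:]=0
for c in blobs(t,m,60):
    (x,y),a,_=cv2.fitEllipse(c);q=onz("top",(x,y),.03);print("intray",x,y,a,((q-F)@UX+.078).round(4),((q-F)@UY-.0395).round(4))
for j in range(176,236,2):print("".join("%4d"%v for v in h[j,356:392:2,1]))
E
```

```text
[ 0.41537088 -0.10117727  0.10748115] 0.0002296038106839513
shift [ 0.016 -0.018  0.537] turn [ 0.003 -0.006 -0.001]
bay tin px [292.24232584 208.92030173] [329.0381858  207.04312984] clamp [368.23230637 206.7017347 ]
intray 292.4718017578125 208.24061584472656 (22.450593948364258, 23.004152297973633) 0.0117 0.0473
intray 338.2682189941406 201.357666015625 (22.6267032623291, 22.970428466796875) 0.0231 -0.0685
  27  24  25  52  65  79  95  95 113 117 130 128 119 132  70  59 129 134
 127 123 126 126 125 123 129 128 132 127 129 122 125 130 105 135 133 136
 121 125 128 125 124 127 129 126 126 129 135 130 124 121 128 131 135 135
 127 128 124 124 119 121 121 126 127 123 127 125 135 124 129 135 131 132
 122 125 123 130 114 111  98  98 108 131 130 134 136 126 127 134 135 131
 130 132 134 112 113 113 101  95  92 129 131 128 134 129 125 131 129 133
 129 125 135  92 115 114  95  96  92 119 121 122 132 129 125 135 131 129
 120 118 120  98 114 116  99  96  83 127 126 130 130 123 123 136 139 135
 120 120 123 106 115 116  98  91  85 132 133 131 130 124 126 138 135 139
 126 131 130 129 114 115 102 1
[... 802 characters left out ...]
102  96 121 128 131 130 135 132 125 138 135
 124 125 121 124 125 110 110 105  98 113 123 125 125 126 133 121 128 129
 121 124 124 125 129 112 111 107  96 106 124 124 120 120 139 129 126 128
 120 116 118 117 119 114 109 106  99 102 119 120 121 121 132 129 128 127
 122 126 126 131 132 115 113  98  99  96 126 124 129 130 132 131 124 123
 124 122 120 123 133 107 112 108  95 112 121 120 121 120 133 131 125 123
 119 119 119 117 131 124 125 129 124 121 119 121 118 119 131 129 134 132
 122 120 120 120 119 119 121 123 119 120 118 117 120 119 137 133 136 138
 121 122 120 118 118 116 117 116 119 114 115 113 115 114 137 135 137 139
 124 124 122 125 126 126 126 122 124 124 122 119 116 117 117 118 120 125
```

```bash
python3 - <<'E'
from look import *
s=cams.camera("side");h=cv2.cvtColor(s,cv2.COLOR_BGR2HSV)
for n,p in(("A",(292.5,208.2)),("B",(338.3,201.4))):
    e=proj("side",onz("top",p,.03));print(n,"expected side",e.round(1))
m=((h[...,1]<70)&(h[...,2]>110)).astype(np.uint8);m[:205]=0;m[262:]=0;m[:,:262]=0;m[:,330:]=0
for c in blobs(s,m,40):
    (x,y),a,g=cv2.fitEllipse(c);print(round(x,1),round(y,1),np.round(a,1),round(g),cv2.boundingRect(c))
lid=((h[...,1]<70)&(h[...,2]>185)).astype(np.uint8);lid[:205]=0;lid[262:]=0;lid[:,:262]=0;lid[:,330:]=0
for c in blobs(s,lid,40):
    (x,y),a,g=cv2.fitEllipse(c);print("lid",round(x,1),round(y,1),np.round(a,1),round(g))
E
```

```text
A expected side [292.  223.7]
B expected side [303.1 246.1]
302.0 248.4 [15.8 21.9] 90 (292, 240, 22, 17)
291.4 226.5 [15.9 19.4] 94 (282, 219, 20, 16)
322.5 217.5 [14.8 51.5] 167 (311, 205, 19, 45)
lid 302.3 246.4 [11.6 20.1] 93
lid 291.2 223.9 [10.  17.7] 91
```

Both lids match their expected height and the clamp lies in the narrow bay. I lower the shut fingers in front of the panel beside the hole.

arm_command(
  increments=[0.008, -0.009, 0.1, 0, 0, 0, 1, 0.008, -0.009, 0.15, 0, 0, 0, 1, 0, 0, 0.15, 0, 0, 0, 1, 0, 0, 0.1, 0, 0, 0, 1, 0, 0, 0.037, 0, 0, 0, 1, 0, 0, 0, 0, 0, 0, 1, 0, 0, 0, 0, 0, 0, 1],
)

```text
clock: 47.2
position: [0.4187, -0.0974, 0.0004]
tcp_rot: [0.001, 0.999, 0.039, 0.002]
force: [-0.1, 0.3, 1.4]
width: -0.004
gripper_force: 0.0
```

arm_command(
  increments=[0.03, 0, 0, 0, 0, 0, 1, 0.05, 0, 0, 0, 0, 0, 1, 0.05, 0, 0, 0, 0, 0, 1, 0.02, 0, 0, 0, 0, 0, 1, 0.02, 0, 0, 0, 0, 0, 1, 0.02, 0, 0, 0, 0, 0, 1, 0.02, 0, 0, 0, 0, 0, 1, 0.02, 0, 0, 0, 0, 0, 1, 0.02, 0, 0, 0, 0, 0, 1],
)

```text
clock: 48.1
position: [0.4672, -0.0926, -0.0007]
tcp_rot: [0.0, 0.999, 0.039, 0.001]
force: [-1.1, -0.6, 0.3]
width: 0.002
gripper_force: 0.9
```

```bash
python3 - <<'E'
from look import *
p=pose()[0];print(p,observe()["force"],(p-F)@UX,(p-F)@UY);step(un(-.02,.05,0),U-np.pi/2)
E
```

```text
[ 0.46722385 -0.0926472  -0.00074451] [-1.08383787 -0.61441904  0.34796234] -0.15113529120573577 0.05106816195634867
shift [ 0.656  0.005 -0.003] turn [ 0.    -0.002 -0.001]
```

In contact, so I push steadily at about 0.1 m/s and slow down at the end.

arm_command(
  increments=[0.03, 0, 0, 0, 0, 0, 1, 0.04, 0, 0, 0, 0, 0, 1, 0.05, 0, 0, 0, 0, 0, 1, 0.06, 0, 0, 0, 0, 0, 1, 0.06, 0, 0, 0, 0, 0, 1, 0.06, 0, 0, 0, 0, 0, 1, 0.06, 0, 0, 0, 0, 0, 1, 0.06, 0, 0, 0, 0, 0, 1, 0.06, 0, 0, 0, 0, 0, 1, 0.05, 0, 0, 0, 0, 0, 1],
)

```text
clock: 49.1
position: [0.5743, -0.0845, -0.0003]
tcp_rot: [0.0, 0.999, 0.039, 0.001]
force: [-2.7, -0.1, -0.2]
width: 0.002
gripper_force: 1.0
```

arm_command(
  increments=[0.04, 0, 0, 0, 0, 0, 1, 0.03, 0, 0, 0, 0, 0, 1, 0.02, 0, 0, 0, 0, 0, 1, 0.02, 0, 0, 0, 0, 0, 1, 0, 0, 0, 0, 0, 0, 1],
)

```text
clock: 49.6
position: [0.5961, -0.083, 0.0003]
tcp_rot: [0.001, 0.999, 0.039, 0.002]
force: [-0.6, 0.5, -0.4]
width: -0.004
gripper_force: 0.0
```

```bash
python3 - <<'E'
from look import *
p=pose()[0];print(p,observe()["force"],(p-F)@UX,(p-F)@UY)
E
```

```text
[ 5.96107001e-01 -8.30419522e-02  2.73982053e-04] [-0.63530444  0.48836366 -0.35408232] -0.02189582144853582 0.05053174664424283
```

Now small steps until the force rises at the stop.

arm_command(
  increments=[0.02, 0, 0, 0, 0, 0, 1, 0.02, 0, 0, 0, 0, 0, 1, 0.01, 0, 0, 0, 0, 0, 1, 0, 0, 0, 0, 0, 0, 1],
)

```text
clock: 50.0
position: [0.6057, -0.082, -0.0001]
tcp_rot: [0.0, 0.999, 0.039, 0.002]
force: [0.2, 0.5, 0.1]
width: -0.0
gripper_force: 0.0
```

arm_command(
  increments=[0.01, 0, 0, 0, 0, 0, 1, 0.01, 0, 0, 0, 0, 0, 1, 0, 0, 0, 0, 0, 0, 1],
)

```text
clock: 50.3
position: [0.6063, -0.0819, -0.0003]
tcp_rot: [0.0, 0.999, 0.039, -0.003]
force: [-11.5, -0.5, 8.7]
width: 0.001
gripper_force: 5.8
```

The stop has been reached (force −11.5 N), so I back off and lift.

arm_command(
  increments=[-0.02, 0, 0, 0, 0, 0, 1, -0.1, 0, 0, 0, 0, 0, 1, -0.15, 0, 0, 0, 0, 0, 1, -0.15, 0, 0, 0, 0, 0, 1, -0.1, 0, -0.1, 0, 0, 0, 1, 0, 0, -0.2, 0, 0, 0, 1, 0, 0, -0.2, 0, 0, 0, 1, 0, 0, -0.2, 0, 0, 0, 1, 0, 0, 0, 0, 0, 0, 1, 0, 0, 0, 0, 0, 0, 1],
)

```text
clock: 51.3
position: [0.5062, -0.09, 0.1411]
tcp_rot: [0.001, 0.999, 0.039, 0.003]
force: [0.1, -0.3, -0.1]
width: -0.001
gripper_force: 0.0
```

```bash
python3 - <<'E'
from look import *
print(pose()[0],observe()["force"])
s=cams.camera("side");cv2.imwrite("pics/s17.png",s);t=cams.camera("top");cv2.imwrite("pics/t17.png",t);scan(t)
a=cv2.imread("pics/side0.png")
m=(cv2.absdiff(s,a).max(2)>45).astype(np.uint8)
print("panel diff\n"+"\n".join("".join("#" if v else "." for v in r) for r in m[200:285:3,300:345]))
print("hook diff",m[245:320,235:285].sum(),"cube/spool diff",(cv2.absdiff(t,cv2.imread("pics/top0.png")).max(2)>45)[155:190,148:222].sum())
E
```

```text
[ 0.506178   -0.09000928  0.14111593] [ 0.09279083 -0.33287684 -0.06766798]
panel diff
.............................................
.............................................
.........#...................................
..........#..................................
........#..#.................................
........#...##...............................
........#....##..............................
......#........#.............................
.......#........#............................
........#........##..........................
.........##.......##.........................
..........##........#........................
............#.......##.......................
.............#.......##......................
..............#.........#....................
...............#........##...................
................#.........#..................
.................##........##................
..................#.........##...............
...................##........##..............
....................##........##.............
......................#.........#............
......................##.....................
........................#....................
.........................#...................
..........................##.................
...........................#.................
.............................................
.............................................
hook diff 189 cube/spool diff 0
```

```bash
python3 - <<'E'
from look import *
for n in("side0","s17"):
    h=cv2.cvtColor(cv2.imread(f"pics/{n}.png"),cv2.COLOR_BGR2HSV);m=((h[...,0]<16)&(h[...,1]>170)).astype(np.uint8);m[:240]=0;m[280:]=0;m[:,:232]=0;m[:,265:]=0
    for c in blobs(h,m,60):print(n,cv2.boundingRect(c),cv2.contourArea(c))
r.hand_in()
E
```

```text
the job is handed in; nothing more can be done
```

The tray is pushed home with both white tins in the wide bay and the ring clamp in the narrow bay, the hook is back on its stand, and the job is handed in; I could not confirm the hook's last position because the final handle check returned nothing.

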